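# Stamp a batch of bisque tiles in the spring press

### The arm

A 6-joint arm with a two-finger parallel gripper is mounted at the origin on the work surface. World frame = base frame: x ahead of the robot, y to its left, z up, the work surface at z = 0. Lengths are in m, angles in degrees, forces in N, time in s.
With the tool pointing down it reaches from about 0.4 to 0.825 m from the base axis. Payload 7 kg.
Tool frame: the origin (TCP) lies at the very end of the fingers, on their centre line; the grasp point (between the pads) lies 19 mm behind it; z points along the fingers, y is the line along which they close (so a half turn about z gives the same grasp; the last joint's range is limited). The gripper opens to 88 mm and grips with 3 to 60 N. Pads are 19 mm wide; open, the fingers measure 130 mm over their backs; the gripper's body (78 mm by 193 mm) begins 47 mm behind the grasp point.
Start: joints at [87.439, 20.546, 0.682, 0, -70.136, -16.507], TCP at [0.221, 0.638, 0.227] pointing down, gripper open.
Joint ranges: [-176.03, 176.03], [-82.01, 121.73], [-58.28, 71.71], [-173.87, 95.51], [-174.79, -0.11], [-173.66, 173.66]. Speed limits (degrees/s): [136.94, 136.94, 172.46, 180, 180, 180].

### API

Orientations are given as [roll, pitch, yaw] about the fixed x, y, z axes, in that order (R = Rz(yaw) Ry(pitch) Rx(roll)).
In Python, from plant import r gives the robot as it stands. The module is installed in compiled form; this text tells all that it offers.
- The arm moves only by the tool jog_arm, never from a script. Its arguments are lists of equal length, an entry for each row: "travel": the shift along the tool's x, y, z each as a share of 50 cm, from -1 to 1, a list of three; "dr": the turn, a rotation vector about the tool's x, y, z each as a share of 360 degrees, from -1 to 1, a list of three; "claw": the opening, from 0 (shut) to 1 (fully open). A call has exactly 10 rows; each row is the pose to reach, as a shift and turn from the pose commanded when the call began, along the tool's axes at that moment, turning the shorter way round; what a row does not reach only later rows make up. A row lasts 1/8 s, in which the tool goes at most 62.5 mm and 10.7 degrees, less where a joint would pass 70% of its speed; a pose out of reach is approached as far as the arm can. A call with a number of a shift or a turn outside -1 to 1 is refused whole. A call with a gripper value outside its range is refused whole. The fingers move at their own pace and stop on an object; "newtons" is the grip in N (left out, the last holds). Time passes only in rows, so rows that repeat a pose let the fingers close, or fill a call up. It gives the time, the measured TCP pose, the force, the opening and the grip force at its end, in the units of the state.
- r.get_state(): the state, without advancing time (a new reading comes with each control period).
- r.capture(name): name is "side" or "top"; returns a dict with "pixels" (420x560x3 uint8, red, green, blue), "range_z" (420x560 float32, m along the optical axis (not along the pixel's ray), 0 where there is no reading), "fx", "fy", "cx", "cy" (pixels), "position" and "attitude" of the camera in the world. Camera axes: x right, y up, looking along -z (the intrinsics and any distortion apply to the point x, -y, -z); pixel columns grow to the right and rows downward; lengths in m; the calibration is good to about 2 mm. A picture is of the moment at which its call begins.
- r.close_job(): hands the job in; it is judged then, once.
Trained networks look in the newest picture that a camera, given by its name, has taken for a name from the list of things; names that differ only in an ending like _2 or _b are one class to them, and where a whole thing is asked for, a point or a joint stands for the part that bears it (a point fixed in the world has none). Each returns a list of dicts, best first, with "conf" (0 to 1); they miss things now and then, are a little off and sometimes report something else, mostly with a low value. They report only what shows in the picture. A call takes as long as a camera call. They do not tell look-alikes from the thing itself.
- r.boxes_of(name, camera): "extent" ([left, top, right, bottom] in pixels, round what is visible of it).
- r.regions_of(name, camera): "pixels" (420x560 bool, what is visible of it) and "extent" ([left, top, right, bottom] in pixels, round what is visible of it).
- r.tip_of(name, camera): "at" ([column, row] in pixels: a listed point, or the origin of a listed thing).
The state is a dict: "time_s": time; "joints": joint angles; "qd": joint speeds; "joint_torque": joint torques, N m; "tcp_pos": TCP position; "eef_rot": TCP orientation; "contact_force": force on the tool from outside, world axes, zero at the start; "moment": the same for the moment, N m; "gripper_width": finger opening in m; "gripper_force": force on a finger pad.
Only numpy, scipy, OpenCV 4.12 (cv2) and the standard library are available. Lean on these libraries where they do the work, as an engineer would, in place of code of your own. Each camera call takes 0.05 s, during which the arm holds its last target. There are 200 camera calls.

### The job

Stamp all the tiles waiting on the wooden ware board together in the spring press: lay them flat in its tray, press the tray home so that it stays latched, pull the red-handled stamp arm back until it stays cocked by itself, then press the red trigger so that it snaps down on the tiles. Then press the tray again to pop it out, lay every tile flat on the white kiln shelf, and finish with the empty tray pressed home and latched and the arm down. Leave the jar and the bowl where they are.

Things in the scene. Friction and masses are not known exactly. Their poses are not given: they have to be found in the camera images.
- press: Green spring press, fixed on the table. Origin on the table under its middle; x points into the press, away from the tray's front; y left, z up. 'Press (x, y, z)' below means mm in this frame. Cheeks at y = +-120 (x -5 to 90, z up to 102), back wall at x 98, trigger housing to y = 172; low rails (z up to 26) at y = +-109, x -110 to -45; base plate 10 mm high from x -45 back.
- tray (a joint): Travel (m) of the aluminium tray along press +x, on a push-push latch. 0 = out (spring), 0.079 = latched, 0.092 = rigid stop. From out, push past 0.088 and let go: it stays at 0.079. From latched, push past 0.088 and let go: it springs out to 0 at 0.1 to 0.2 m/s. A shorter push changes nothing. Needs 3 N (out) to 10 N (in).
- tray_front (a point): Centre of the tray's yellow front plate, the face to push on: 204 mm wide, z 10 to 52 mm, facing press -x. Tray out: press (-175, 0, 31); at the stop: (-83, 0, 31). There is only bare table in front of it. Behind and above it is the stamp head: arm down, its front is at press x = -42 and its top at z 72; cocked, it reaches up to z 125, front at x -50.
- tray_floor (a point): Centre of the tray's tile floor, on its surface, axes as the press. Tray out: press (-100, 0, 30); latched: (-21, 0, 30). Inside its 4 mm high rims it measures 64 mm (x) by 198 mm (y). Three cork pads at y = -70, 0, +70 mm are the tile places, each tile's 46 mm side along x. With the tray in and the arm down the stamp head is 2 mm above the tiles.
- stamp_arm (a joint): Angle (rad) of the sprung stamp arm about its hinge (axis along press y): 0 = down, grows as the red handle is raised and pulled back to press +x. The sear clicks in when it is drawn just past 0.80 (draw to about 0.88) and then holds it at 0.80; rigid stop at 0.94. Let go earlier and it snaps down. Takes 5 N at the handle at first, 9 N near the catch.
- stamp_handle (a point): Middle of the red round handle bar, 16 mm thick, along press y from y -138 to -198 (60 mm), free all round, on a crank (a flat steel bar at y -132) outside the right cheek; fixed to the arm. Arm down: press (-49, -168, 173); cocked: (36, -168, 199). 115 mm from the hinge axis, 50 degrees above the hinge's -x side when down. It turns easily in a pinch.
- stamp_hinge (a point): Point on the arm's hinge axis at the middle of the press, press (25, 0, 85); fixed.
- trigger (a joint): Travel (m) of the red trigger button, straight down: 0 up, 0.010 fully down (rigid). By 0.004 to 0.006 the sear lets go and the cocked arm snaps down; the button springs back. 3.5 N to start, 6 N at the bottom.
- trigger_top (a point): Centre of the top of the red trigger button, 32 mm across, 22 mm above its green housing, at press (25, 149, 106), left of the arm; nothing of the arm higher than the button comes beyond y = 113 mm on that side.
- ware_board: Dark brown wooden ware board, fixed, 240 mm (x) x 160 mm (y) x 10 mm; the tiles start lying on it. Origin: centre of its underside.
- kiln_shelf: White kiln shelf, fixed, 240 mm (x) x 160 mm (y) x 10 mm, on the other side of the press; the stamped tiles go on it. Origin: centre of its underside.
- tile_red: Terracotta red tile, 46 mm long (its x) x 40 mm wide (its y) x 16 mm thick, 50 to 100 g. Origin: centre of its underside; z up through its face. Absent in some runs.
- tile_blue: Blue glazed tile, 46 mm long (its x) x 40 mm wide (its y) x 16 mm thick, 50 to 100 g. Origin: centre of its underside; z up through its face. Absent in some runs.
- tile_green: Green tile, 46 mm long (its x) x 40 mm wide (its y) x 16 mm thick, 50 to 100 g. Origin: centre of its underside; z up through its face. Absent in some runs.
- glaze_jar: Glaze jar, 64 mm across, 80 mm tall; leave it alone. Origin: centre of its underside.
- slip_bowl: White bowl, 90 mm across, 50 mm tall; leave it alone. Origin: centre of its underside.
Things that resemble listed ones, but are neither listed nor needed, are in the scene too. There is more than one size of the tile_green; the job needs the largest.

How it is judged (in metres and radians):
On the way, in this order (a step that is already met when the one before it is completed fails the run):
1. every tile lies flat in the tray, the tray is latched home and the arm stands cocked, all by themselves (no finger on the press) (x of tile_red in the frame of tray_floor between -0.03 and 0.03 m and y of tile_red in the frame of tray_floor between -0.097 and 0.097 m and z of tile_red in the frame of tray_floor between -0.006 and 0.006 m and x of tile_blue in the frame of tray_floor between -0.03 and 0.03 m and y of tile_blue in the frame of tray_floor between -0.097 and 0.097 m and z of tile_blue in the frame of tray_floor between -0.006 and 0.006 m and x of tile_green in the frame of tray_floor between -0.03 and 0.03 m and y of tile_green in the frame of tray_floor between -0.097 and 0.097 m and z of tile_green in the frame of tray_floor between -0.006 and 0.006 m and value of joint tray between 0.074 and 0.083 m and value of joint stamp_arm between 0.76 and 0.84 rad and contact force between the fingers and press below 0.3 N), for 0.4 s.
2. the arm has snapped down while the tray, with every tile in it, stayed latched (x of tile_red in the frame of tray_floor between -0.03 and 0.03 m and y of tile_red in the frame of tray_floor between -0.097 and 0.097 m and z of tile_red in the frame of tray_floor between -0.006 and 0.006 m and x of tile_blue in the frame of tray_floor between -0.03 and 0.03 m and y of tile_blue in the frame of tray_floor between -0.097 and 0.097 m and z of tile_blue in the frame of tray_floor between -0.006 and 0.006 m and x of tile_green in the frame of tray_floor between -0.03 and 0.03 m and y of tile_green in the frame of tray_floor between -0.097 and 0.097 m and z of tile_green in the frame of tray_floor between -0.006 and 0.006 m and value of joint tray between 0.074 and 0.083 m and value of joint stamp_arm below 0.06 rad), for 0.2 s.
3. the tray has popped out (value of joint tray below 0.01 m), for 0.2 s.
At the end, for the whole second after the job is handed in: Every tile rests flat (within 0.1 rad) on the kiln shelf, its centre over the shelf, not stacked; the empty tray is latched home (0.074 to 0.083 m) and the arm is down (under 0.06 rad) (x of tile_red in the frame of kiln_shelf between -0.12 and 0.12 m and y of tile_red in the frame of kiln_shelf between -0.08 and 0.08 m and z of tile_red in the frame of kiln_shelf between 0.005 and 0.016 m and angle between each of tile_red, tile_blue, tile_green's own z axis and vertical below 0.1 rad and linear speed of each of tile_red, tile_blue, tile_green below 0.02 m/s and x of tile_blue in the frame of kiln_shelf between -0.12 and 0.12 m and y of tile_blue in the frame of kiln_shelf between -0.08 and 0.08 m and z of tile_blue in the frame of kiln_shelf between 0.005 and 0.016 m and x of tile_green in the frame of kiln_shelf between -0.12 and 0.12 m and y of tile_green in the frame of kiln_shelf between -0.08 and 0.08 m and z of tile_green in the frame of kiln_shelf between 0.005 and 0.016 m and value of joint tray between 0.074 and 0.083 m and value of joint stamp_arm below 0.06 rad); the robot touches nothing.
It fails at once if the jar or the bowl is moved by more than 30 mm (distance of any of glaze_jar, slip_bowl from where it was at the start of the episode above 0.03 m).
Of tile_red, tile_blue, tile_green only 2 to 3 are there at a start; the rules pass over those that are not, and their reading is None.
At some moment in a run one of tile_red, tile_blue, tile_green may be knocked a few centimetres aside while the robot is not near it.
Once in a run the grip may slacken for a moment while it holds something.
It also fails if it takes over 210 s, if anything falls off the work surface, if the arm or the gripper's body presses on something with over 40 N, if the wrist force passes 120 N, or if a joint passes its speed limit or range.

## Working session

There is one attempt and no reset: what is moved stays moved. The work goes in short steps, Python scripts to look and compute and a tool call to move; the robot and the scene stay as the last step left them, time stands still between calls to the robot, and variables do not carry over. Pictures are saved under pics/ and viewed, at most 14 in all, crops included, and the job is handed in when it is done.

Besides the shell and the picture viewer there is one more tool, called after "Request:" as a command line: name --argument value ..., lists and objects as JSON in quotes. jog_arm: Moves the arm, as the interface text tells. Its arguments: {"type":"object","properties":{"travel":{"type":"array"},"dr":{"type":"array"},"claw":{"type":"array"},"newtons":{"type":"number"}},"required":["travel","dr","claw"]}

```bash
ls; mkdir -p pics
cat > h.py <<'E'
import numpy as np, cv2
from scipy.spatial.transform import Rotation as R
from plant import r
def att(c):
    a=np.array(c["attitude"],float)
    return a if a.shape==(3,3) else (R.from_quat(a).as_matrix() if a.size==4 else R.from_euler('xyz',a,degrees=True).as_matrix())
def cloud(c):
    z=c["range_z"]; v,u=np.mgrid[:z.shape[0],:z.shape[1]]
    p=np.stack([(u-c["cx"])/c["fx"]*z,-(v-c["cy"])/c["fy"]*z,-z],-1)
    w=p@att(c).T+np.array(c["position"]); w[z==0]=np.nan
    return w
def save(c,n): cv2.imwrite("pics/"+n,cv2.cvtColor(c["pixels"],cv2.COLOR_RGB2BGR))
E
python3 - <<'E'
from h import *
print(r.get_state())
for n in("top","side"):
    c=r.capture(n); save(c,n+"0.png"); np.savez(n+"0.npz",**c)
    print(n,{k:v for k,v in c.items() if k not in("pixels","range_z")})
    w=cloud(c)
    for t in["press","tray","tray_front","stamp_arm","trigger","ware_board","kiln_shelf","tile_red","tile_blue","tile_green","glaze_jar","slip_bowl"]:
        for d in r.regions_of(t,n)[:5]:
            m=d["pixels"]; q=w[m]; q=q[~np.isnan(q[:,0])]
            print(t,round(d["conf"],2),d["extent"],m.sum(),np.median(q,0).round(3) if len(q) else None)
    for t in["tray_front","tray_floor","stamp_handle","trigger_top","stamp_hinge","press"]:
        for d in r.tip_of(t,n)[:2]:
            a=d["at"]; print("tip",t,round(d["conf"],2),np.round(a),w[int(a[1]),int(a[0])].round(3))
E
```

```text
pics
{'time_s': 0.0, 'joints': array([ 8.74387631e+01,  2.05926892e+01,  6.32709484e-01, -2.03842594e-02,
       -7.01337773e+01, -1.65083712e+01]), 'qd': array([-0.02824661,  0.09307017,  0.0283907 ,  0.0546975 , -0.01040349,
       -0.05511136]), 'joint_torque': array([-1.99060883e-04, -5.82723570e+01,  2.93056583e+01,  6.99726149e+00,
        7.02795209e-03, -1.59281194e-04]), 'tcp_pos': array([0.22038147, 0.63749495, 0.2255996 ]), 'eef_rot': array([ 1.79904662e+02, -8.27187187e-03, -1.90765441e+01]), 'contact_force': array([-0.3353778 , -0.14948144, -0.43310205]), 'moment': array([-0.02987899, -0.0277671 , -0.03744718]), 'gripper_force': 0.0, 'gripper_width': 0.0874377574368712}
top {'fx': 386.90887504102085, 'fy': 386.90887504102085, 'cx': 280.8216955521521, 'cy': 211.011706168066, 'position': array([ 0.47650842, -0.03812201,  1.04138881]), 'attitude': array([  3.84195375,  -0.69791038, -91.38757656])}
press 0.66 [196.3, 130.1, 356.7, 244.8] 10458 [ 0.626 -0.013  0.031]
tray 0.84 [231.2, 198.3, 310.3, 248.4] 3277 [ 0.516 -0.023  0.03 ]
tray_front 0.68 [378.9, 235.1, 397.0, 256.2
[... 2505 characters left out ...]
8 [ 0.379 -0.337  0.024]
tile_green 0.76 [331.5, 326.6, 354.9, 344.3] 223 [ 0.624 -0.381  0.01 ]
tile_green 0.65 [270.9, 378.0, 288.6, 391.3] 203 [ 0.469 -0.48   0.01 ]
tile_green 0.59 [278.8, 323.5, 298.9, 343.6] 403 [ 0.511 -0.37   0.024]
glaze_jar 0.66 [348.6, 267.1, 382.0, 312.4] 1183 [ 0.697 -0.31   0.051]
slip_bowl 0.83 [296.9, 159.4, 329.8, 178.4] 468 [0.728 0.34  0.035]
tip tray_front 0.68 [248. 238.] [ 0.468 -0.049  0.05 ]
tip tray_floor 0.82 [274. 236.] [ 0.538 -0.022  0.031]
tip tray_floor 0.5 [310. 176.] [0.714 0.29  0.028]
tip trigger_top 0.52 [302. 176.] [0.654 0.144 0.108]
tip stamp_hinge 0.64 [316. 209.] [ 0.656 -0.012  0.091]
tip press 0.75 [311. 239.] [ 0.618 -0.105  0.064]
```

View pics/top0.png

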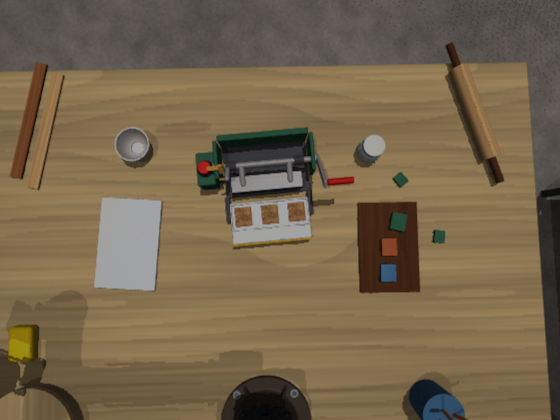

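View pics/side0.png

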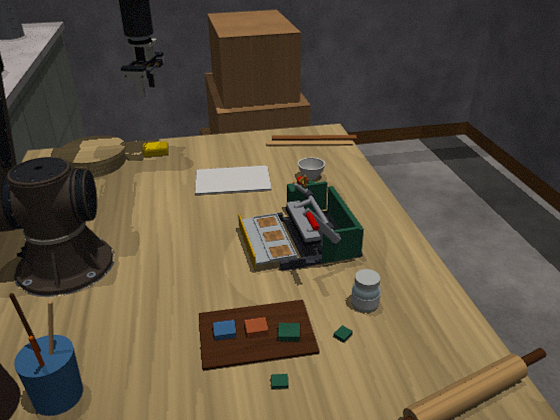

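```bash
cat > fit.py <<'E'
from h import *
def hsv(c): return cv2.cvtColor(c["pixels"],cv2.COLOR_RGB2HSV).astype(int)
def rect(p):
    (a,b),(w,h),ang=cv2.minAreaRect((p[:,:2]*1000).astype(np.float32)); return np.round([a,b,w,h,ang],1)
HUE={"red":(3,14),"blue":(100,125),"green":(60,95)}
def tiles(c,zlo=.018,zhi=.034,smin=90,names=HUE):
    w=cloud(c);H=hsv(c);out={}
    for n in names:
        a,b=HUE[n]
        m=(H[...,0]>=a)&(H[...,0]<=b)&(H[...,1]>smin)&(H[...,2]>40)&(w[...,2]>zlo)&(w[...,2]<zhi)
        k,l,s,ce=cv2.connectedComponentsWithStats(m.astype(np.uint8),connectivity=4)
        for i in range(1,k):
            if s[i,4]>120:
                p=w[l==i]; out.setdefault(n,[]).append((rect(p),s[i,4],np.round(p.mean(0)*1000,1)))
    return out
if __name__=="__main__":
    for n in("top","side"):
        c=dict(np.load(n+"0.npz")); w=cloud(c); H=hsv(c)
        print(n)
        for k,v in tiles(c).items(): print(k,v)
        inb=(w[...,0]>.42)&(w[...,0]<.8)&(abs(w[...,1])<.22)
        red=((H[...,0]<4)|(H[...,0]>174))&(H[...,1]>170)&(w[...,2]>.09)&inb
        k,l,s,ce=cv2.connectedComponentsWithStats(red.astype(np.uint8))
        for i in range(1,k):
            if s[i,4]>8: p=w[l==i]; print("red",s[i],p.mean(0).round(4),p.min(0).round(3),p.max(0).round(3),rect(p))
        yel=(H[...,0]>18)&(H[...,0]<32)&(H[...,1]>150)&inb&(w[...,2]>.015)&(w[...,2]<.06)
        p=w[yel]; print("yel",len(p),rect(p),p.min(0),p.max(0))
        t=p[p[:,2]>.045]; print("yeltop",len(t),rect(t) if len(t)>5 else 0)
        for nm in("ware_board","kiln_shelf"):
            pass
        white=(H[...,1]<40)&(H[...,2]>90)&(w[...,2]<.016)&(w[...,2]>.003)&(w[...,1]>.2)
        print("shelf",rect(w[white]))
        g=(H[...,0]>60)&(H[...,0]<95)&(H[...,1]>90)&inb&(w[...,2]>.09)
        p=w[g]; print("greentop",len(p),rect(p))
        f=(w[...,2]>.024)&(w[...,2]<.037)&inb&(w[...,0]<.6)&(abs(w[...,1]+.02)<.11); p=w[f]; print("floor",rect(p))
E
python3 fit.py
```

```text
top
red [(array([ 443.5, -333.2,   44.7,   40.2,    1.9]), np.int32(261), array([ 443.5, -333. ,   25.2]))]
blue [(array([ 376.5, -328.1,   39.7,   44.3,   89.6]), np.int32(267), array([ 376.7, -328.2,   24.9]))]
green [(array([ 509.5, -360.7,   38.3,   44.4,   77.7]), np.int32(245), array([ 509.7, -360.4,   25.2]))]
red [198 161  12  14 116] [0.6495 0.1368 0.1044] [0.635 0.121 0.092] [0.666 0.149 0.109] [650.3 135.8  27.4  30.9  79.5]
red [328 177  26   8 143] [ 0.5996 -0.1853  0.1792] [ 0.592 -0.214  0.174] [ 0.608 -0.158  0.184] [ 600.1 -185.8   13.2   57.2    4. ]
yel 159 [518.7  34.9 306.2 142.6  48.9] [ 0.45594568 -0.12734516  0.02454991] [0.67305549 0.10348658 0.05561027]
yeltop 150 [499.8  23.1 278.4 127.1  54.9]
shelf [553.2 348.9 160.9 407.4  85.5]
greentop 434 [685.5 -10.4 109.1 249.6   4.2]
floor [527.1 -22.  123.7 223.6   5. ]
side
red [(array([ 4.453e+02, -3.356e+02,  4.560e+01,  4.490e+01,  4.000e-01]), np.int32(330), array([ 445.1, -337.9,   24.3])), (array([ 964.1, -530. ,   58.3,   18.7,   17.1]), np.int32(163), array([ 965.2, -531.3,   31.2]))]
blue [(array([ 377.3, -330.1,   43.7,   45.7,   87.3]), np.int32(328), array([ 377.3, -332.2,   24.2])), (array([  68. , -450.2,   81.1,   28.8,   29. ]), np.int32(260), array([  69.1, -456.1,   26.2]))]
green [(array([ 510.4, -361.5,   42.3,   44.1,   77.5]), np.int32(299), array([ 510.5, -362.7,   24.8]))]
red [306 212  13  18 122] [ 0.5992 -0.1916  0.1772] [ 0.592 -0.22   0.168] [ 0.608 -0.154  0.183] [ 599.7 -186.6   13.8   66.3    2.8]
yel 216 [525.1 -16.2 147.  206.1  10.2] [ 0.45636699 -0.13034089  0.01505073] [0.61576013 0.076195   0.05893805]
yeltop 79 [526.1 -19.7 146.8 198.5  10.1]
shelf [549.8 348.4 171.5 399.7  85.2]
greentop 275 [686.8 -13.5 107.3 253.9   3.5]
floor [526.4 -23.  129.  218.2   3.7]
```

```bash
cat > plan.py <<'E'
from h import *
import json
P0=np.array([.6368,-.0148]); YAW=4.0
def pw(x,y,z):  # press mm -> world m
    a=np.radians(YAW); return np.array([P0[0]+(x*np.cos(a)-y*np.sin(a))/1000,P0[1]+(x*np.sin(a)+y*np.cos(a))/1000,z/1000])
def plan(wps,start=None):
    """wps: (xyz, yaw, rows, claw)"""
    s=r.get_state()
    p=np.array(s["tcp_pos"]); Rm=R.from_euler('xyz',s["eef_rot"],degrees=True)
    if start: p=np.array(start[0]);Rm=R.from_euler('xyz',[180,0,start[1]],degrees=True)
    rows=[]; q,Q=p,Rm
    for xyz,yaw,n,claw in wps:
        xyz=np.array(xyz); T=R.from_euler('xyz',[180,0,yaw],degrees=True); d=(Q.inv()*T).as_rotvec()
        for i in range(1,n+1): rows.append((q+(xyz-q)*i/n,Q*R.from_rotvec(d*i/n),claw))
        q,Q=xyz,T
    while len(rows)%10: rows.append(rows[-1])
    for k in range(0,len(rows),10):
        t,dr,cl=[],[],[]
        for x,o,c in rows[k:k+10]:
            t.append([round(float(v),3)+0. for v in Rm.inv().apply(x-p)/.5]); dr.append([round(float(v),3)+0. for v in (Rm.inv()*o).as_rotvec()/(2*np.pi)]); cl.append(round(c,2))
        print(json.dumps(t).replace(" ",""),json.dumps(dr).replace(" ",""),json.dumps(cl).replace(" ",""))
        p=p+Rm.apply(np.array(t[-1])*.5); Rm=Rm*R.from_rotvec(np.array(dr[-1])*2*np.pi)
E
python3 - <<'E'
from fit import *; from plan import *
for n in("top","side"):
    c=dict(np.load(n+"0.npz"));w=cloud(c);H=hsv(c)
    m=(H[...,0]>18)&(H[...,0]<32)&(H[...,1]>120)&(w[...,2]>.03)&(w[...,2]<.06)&(w[...,0]<.5)&(abs(w[...,1]+.02)<.115)&(w[...,0]>.44)
    p=w[m]; print(n,"plate",len(p),rect(p),np.degrees(np.polyfit(p[:,1],p[:,0],1)[0]))
    m=(H[...,1]<40)&(H[...,2]>90)&(w[...,2]<.016)&(w[...,2]>.003)&(w[...,1]>.2)&(w[...,0]<.62); print("shelf",rect(w[m]))
    m=(w[...,2]<.016)&(w[...,2]>.005)&(w[...,1]<-.22)&(w[...,1]>-.45)&(w[...,0]<.59)&(w[...,0]>.3); print("board",rect(w[m]))
print("plate model",pw(-175,0,31))
plan([([.5,.25,.25],-10,9,1),([.5,-.1,.25],0,6,1),([.3775,-.3285,.2],-0.4,5,1)])
E
```

```text
top plate 161 [464.1 -26.1   5.3 203.    4. ] -4.077661711006565
shelf [469.2 355.5 160.9 238.9  85.5]
board [ 444.5 -347.   185.6  242.7   88.7]
side plate 152 [465.2 -27.    4.9 207.    4. ] -4.0609316060224225
shelf [470.1 354.9 171.8 239.1  85.5]
board [ 444.9 -337.5  165.2  239.7   89.5]
plate model [ 0.46222629 -0.02700738  0.031     ]
[[0.087,0.061,-0.005],[0.174,0.122,-0.01],[0.261,0.184,-0.016],[0.347,0.245,-0.021],[0.434,0.306,-0.026],[0.521,0.367,-0.031],[0.608,0.428,-0.036],[0.695,0.49,-0.042],[0.782,0.551,-0.047],[0.82,0.661,-0.047]] [[0.0,0.0,-0.003],[0.0,0.0,-0.006],[0.0,0.0,-0.008],[0.0,0.0,-0.011],[0.0,0.0,-0.014],[0.0,0.0,-0.017],[0.0,0.0,-0.02],[0.0,0.0,-0.022],[0.0,0.0,-0.025],[0.0,0.0,-0.03]] [1,1,1,1,1,1,1,1,1,1]
[[0.017,0.115,0.0],[0.033,0.231,0.0],[0.05,0.346,0.0],[0.067,0.462,0.0],[0.084,0.577,0.0],[0.048,0.675,0.02],[0.013,0.772,0.04],[-0.022,0.87,0.06],[-0.058,0.967,0.08],[-0.093,1.065,0.1]] [[0.0,0.0,-0.004],[0.0,0.0,-0.009],[0.0,0.0,-0.014],[0.0,0.0,-0.018],[0.0,0.0,-0.023],[0.0,0.0,-0.023],[0.0,0.0,-0.023],[0.0,0.0,-0.022],[0.0,0.0,-0.022],[0.0,0.0,-0.022]] [1,1,1,1,1,1,1,1,1,1]
```

Run:
```python
from plan import *
plan([([.5,.25,.25],-10,9,1),([.5,-.1,.25],0,6,1),([.42,-.22,.22],0,5,1),([.3775,-.3285,.08],-0.4,5,1),([.3765,-.3285,.014],-0.4,4,1),([.3765,-.3285,.014],-0.4,1,1)])
```

```text
[[0.087,0.061,-0.005],[0.174,0.122,-0.01],[0.261,0.184,-0.016],[0.347,0.245,-0.021],[0.434,0.306,-0.026],[0.521,0.367,-0.031],[0.608,0.428,-0.036],[0.695,0.49,-0.042],[0.782,0.551,-0.047],[0.82,0.661,-0.047]] [[0.0,0.0,-0.003],[0.0,0.0,-0.006],[0.0,0.0,-0.008],[0.0,0.0,-0.011],[0.0,0.0,-0.014],[0.0,0.0,-0.017],[0.0,0.0,-0.02],[0.0,0.0,-0.022],[0.0,0.0,-0.025],[0.0,0.0,-0.03]] [1,1,1,1,1,1,1,1,1,1]
[[0.017,0.115,0.0],[0.033,0.231,0.0],[0.05,0.346,0.0],[0.067,0.462,0.0],[0.084,0.577,0.0],[0.059,0.629,0.012],[0.034,0.681,0.024],[0.009,0.734,0.036],[-0.015,0.786,0.048],[-0.04,0.838,0.06]] [[0.0,0.0,-0.004],[0.0,0.0,-0.009],[0.0,0.0,-0.014],[0.0,0.0,-0.018],[0.0,0.0,-0.023],[0.0,0.0,-0.023],[0.0,0.0,-0.023],[0.0,0.0,-0.023],[0.0,0.0,-0.023],[0.0,0.0,-0.023]] [1,1,1,1,1,1,1,1,1,1]
[[-0.017,0.043,0.056],[-0.034,0.087,0.112],[-0.051,0.13,0.168],[-0.068,0.173,0.224],[-0.085,0.217,0.28],[-0.086,0.217,0.313],[-0.086,0.217,0.346],[-0.087,0.217,0.379],[-0.087,0.217,0.412],[-0.087,0.217,0.412]] [[0.0,0.0,0.0],[0.0,0.0,0.0],[0.0,0.0,0.001],[0.0,0.0,0.001],[0.0,0.0,0.001],[0.0,0.0,0.001],[0.0,0.0,0.001],[0.0,0.0,0.001],[0.0,0.0,0.001],[0.0,0.0,0.001]] [1,1,1,1,1,1,1,1,1,1]
```

Request:
jog_arm --travel '[[0.087, 0.061, -0.005], [0.174, 0.122, -0.01], [0.261, 0.184, -0.016], [0.347, 0.245, -0.021], [0.434, 0.306, -0.026], [0.521, 0.367, -0.031], [0.608, 0.428, -0.036], [0.695, 0.49, -0.042], [0.782, 0.551, -0.047], [0.82, 0.661, -0.047]]' --dr '[[0, 0, -0.003], [0, 0, -0.006], [0, 0, -0.008], [0, 0, -0.011], [0, 0, -0.014], [0, 0, -0.017], [0, 0, -0.02], [0, 0, -0.022], [0, 0, -0.025], [0, 0, -0.03]]' --claw '[1, 1, 1, 1, 1, 1, 1, 1, 1, 1]'

```text
time_s: 3.15
tcp_pos: [0.5017, 0.1904, 0.2498]
eef_rot: [180.0, -0.0, -8.2]
contact_force: [0.4, -0.2, 0.1]
gripper_width: 0.0875
gripper_force: 0.0
```

Request:
jog_arm --travel '[[0.017, 0.115, 0.0], [0.033, 0.231, 0.0], [0.05, 0.346, 0.0], [0.067, 0.462, 0.0], [0.084, 0.577, 0.0], [0.059, 0.629, 0.012], [0.034, 0.681, 0.024], [0.009, 0.734, 0.036], [-0.015, 0.786, 0.048], [-0.04, 0.838, 0.06]]' --dr '[[0, 0, -0.004], [0, 0, -0.009], [0, 0, -0.014], [0, 0, -0.018], [0, 0, -0.023], [0, 0, -0.023], [0, 0, -0.023], [0, 0, -0.023], [0, 0, -0.023], [0, 0, -0.023]]' --claw '[1, 1, 1, 1, 1, 1, 1, 1, 1, 1]'

```text
time_s: 4.4
tcp_pos: [0.4195, -0.2209, 0.2201]
eef_rot: [180.0, -0.0, 0.0]
contact_force: [0.4, 0.9, -0.3]
gripper_width: 0.0873
gripper_force: 0.0
```

```bash
cat > look.py <<'E'
from fit import *
def lk(cam="top",**k):
    c=r.capture(cam)
    for n,v in tiles(c,**k).items(): print(cam,n,[(x[0].tolist(),int(x[1]),float(x[2][2])) for x in v])
    return c
E
python3 - <<'E'
from look import *; from plan import *
lk()
b=[.3768,-.3285]; t=pw(-101,73,0)
plan([([*b,.08],-0.4,5,1),([*b,.016],-0.4,4,1),([*b,.016],-.4,1,1),
([*b,.016],-.4,4,.2),([*b,.12],-.4,3,.2),([.43,-.25,.2],0,3,.2),
])
print(t)
E
```

```text
top red [([641.6, -626.9, 67.7, 17.8, 15.6], 131, 31.2)]
top green [([509.6, -360.5, 38.8, 43.9, 77.8], 243, 25.2)]
[[-0.016,0.043,0.056],[-0.032,0.085,0.111],[-0.048,0.128,0.167],[-0.065,0.17,0.223],[-0.081,0.213,0.279],[-0.081,0.213,0.311],[-0.081,0.213,0.343],[-0.081,0.213,0.375],[-0.08,0.213,0.407],[-0.08,0.213,0.407]] [[0.0,0.0,0.0],[0.0,0.0,0.0],[0.0,0.0,0.001],[0.0,0.0,0.001],[0.0,0.0,0.001],[0.0,0.0,0.001],[0.0,0.0,0.001],[0.0,0.0,0.001],[0.0,0.0,0.001],[0.0,0.0,0.001]] [1,1,1,1,1,1,1,1,1,1]
[[0.0,0.0,0.0],[0.0,0.0,0.0],[0.0,0.0,0.0],[0.0,0.0,0.0],[-0.001,0.0,-0.07],[-0.001,0.0,-0.139],[-0.001,0.0,-0.208],[0.034,-0.053,-0.262],[0.069,-0.105,-0.315],[0.104,-0.158,-0.369]] [[0.0,0.0,0.0],[0.0,0.0,0.0],[0.0,0.0,0.0],[0.0,0.0,0.0],[0.0,0.0,0.0],[0.0,0.0,0.0],[0.0,0.0,0.0],[0.0,0.0,0.0],[0.0,0.0,-0.001],[0.0,0.0,-0.001]] [0.2,0.2,0.2,0.2,0.2,0.2,0.2,0.2,0.2,0.2]
[0.53095381 0.05097677 0.        ]
```

Request:
jog_arm --travel '[[-0.016, 0.043, 0.056], [-0.032, 0.085, 0.111], [-0.048, 0.128, 0.167], [-0.065, 0.17, 0.223], [-0.08, 0.213, 0.279], [-0.08, 0.213, 0.311], [-0.08, 0.213, 0.343], [-0.08, 0.213, 0.375], [-0.08, 0.213, 0.407], [-0.08, 0.213, 0.407]]' --dr '[[0, 0, 0], [0, 0, 0], [0, 0, 0.001], [0, 0, 0.001], [0, 0, 0.001], [0, 0, 0.001], [0, 0, 0.001], [0, 0, 0.001], [0, 0, 0.001], [0, 0, 0.001]]' --claw '[1, 1, 1, 1, 1, 1, 1, 1, 1, 1]'

```text
time_s: 5.7
tcp_pos: [0.3794, -0.3264, 0.0158]
eef_rot: [-180.0, 0.1, -0.4]
contact_force: [-0.3, -0.5, 0.6]
gripper_width: 0.0872
gripper_force: 0.0
```

Request:
jog_arm --travel '[[0, 0, 0], [0, 0, 0], [0, 0, 0], [0, 0, 0], [0, 0, 0], [0, 0, -0.05], [0, 0, -0.1], [0, 0, -0.15], [0, 0, -0.2], [0, 0, -0.2]]' --dr '[[0, 0, 0], [0, 0, 0], [0, 0, 0], [0, 0, 0], [0, 0, 0], [0, 0, 0], [0, 0, 0], [0, 0, 0], [0, 0, 0], [0, 0, 0]]' --claw '[0.2, 0.2, 0.2, 0.2, 0.2, 0.2, 0.2, 0.2, 0.2, 0.2]' --newtons 25

```text
time_s: 6.95
tcp_pos: [0.3811, -0.3271, 0.1183]
eef_rot: [179.9, -0.2, -0.3]
contact_force: [0.2, -0.4, -1.3]
gripper_width: 0.0397
gripper_force: 25.0
```

Run:
```python
from plan import *
for i in range(6):
    s=r.get_state(); print(s["time_s"],s["tcp_pos"].round(4),s["eef_rot"].round(2)); r.capture("side")
```

```text
6.95 [ 0.3811 -0.3271  0.1183] [179.92  -0.2   -0.34]
7.0 [ 0.3803 -0.3267  0.117 ] [ 1.7998e+02 -9.0000e-02 -3.6000e-01]
7.05 [ 0.3797 -0.3264  0.1162] [-179.98   -0.     -0.37]
7.1 [ 0.3794 -0.3263  0.1157] [-1.7996e+02  6.0000e-02 -3.6000e-01]
7.15 [ 0.3793 -0.3263  0.1156] [-1.7995e+02  9.0000e-02 -3.6000e-01]
7.2 [ 0.3794 -0.3263  0.1155] [-1.7996e+02  1.0000e-01 -3.6000e-01]
```

Run:
```python
from plan import *
t=pw(-101+2.8,73,0)[:2]
plan([([*t,.12],4,10,.2),([*t,.045],4,5,.2),([*t,.045],4,5,.2)])
```

```text
[[0.03,-0.076,-0.001],[0.061,-0.151,-0.002],[0.091,-0.227,-0.003],[0.122,-0.303,-0.004],[0.152,-0.379,-0.004],[0.182,-0.454,-0.005],[0.213,-0.53,-0.006],[0.243,-0.606,-0.007],[0.273,-0.681,-0.008],[0.304,-0.757,-0.009]] [[0.0,0.0,-0.001],[0.0,0.0,-0.002],[0.0,0.0,-0.004],[0.0,0.0,-0.005],[0.0,0.0,-0.006],[0.0,0.0,-0.007],[0.0,0.0,-0.008],[0.0,0.0,-0.01],[0.0,0.0,-0.011],[0.0,0.0,-0.012]] [0.2,0.2,0.2,0.2,0.2,0.2,0.2,0.2,0.2,0.2]
[[0.0,0.0,0.03],[0.0,0.0,0.06],[0.0,0.0,0.09],[0.0,0.0,0.12],[0.0,0.0,0.15],[0.0,0.0,0.15],[0.0,0.0,0.15],[0.0,0.0,0.15],[0.0,0.0,0.15],[0.0,0.0,0.15]] [[0.0,0.0,0.0],[0.0,0.0,0.0],[0.0,0.0,0.0],[0.0,0.0,0.0],[0.0,0.0,0.0],[0.0,0.0,0.0],[0.0,0.0,0.0],[0.0,0.0,0.0],[0.0,0.0,0.0],[0.0,0.0,0.0]] [0.2,0.2,0.2,0.2,0.2,0.2,0.2,0.2,0.2,0.2]
```

Request:
jog_arm --travel '[[0.03, -0.076, -0.001], [0.061, -0.151, -0.002], [0.091, -0.227, -0.003], [0.122, -0.303, -0.004], [0.152, -0.379, -0.005], [0.182, -0.454, -0.005], [0.213, -0.53, -0.006], [0.243, -0.606, -0.007], [0.273, -0.681, -0.008], [0.304, -0.757, -0.009]]' --dr '[[0, 0, -0.001], [0, 0, -0.002], [0, 0, -0.004], [0, 0, -0.005], [0, 0, -0.006], [0, 0, -0.007], [0, 0, -0.008], [0, 0, -0.01], [0, 0, -0.011], [0, 0, -0.012]]' --claw '[0.2, 0.2, 0.2, 0.2, 0.2, 0.2, 0.2, 0.2, 0.2, 0.2]'

```text
time_s: 8.5
tcp_pos: [0.5344, 0.0521, 0.1204]
eef_rot: [180.0, 0.1, 4.0]
contact_force: [0.6, 0.5, -0.9]
gripper_width: 0.0392
gripper_force: 25.0
```

Request:
jog_arm --travel '[[0, 0, 0.03], [0, 0, 0.06], [0, 0, 0.09], [0, 0, 0.12], [0, 0, 0.14], [0, 0, 0.15], [0, 0, 0.15], [0, 0, 0.15], [0, 0, 0.15], [0, 0, 0.15]]' --dr '[[0, 0, 0], [0, 0, 0], [0, 0, 0], [0, 0, 0], [0, 0, 0], [0, 0, 0], [0, 0, 0], [0, 0, 0], [0, 0, 0], [0, 0, 0]]' --claw '[0.2, 0.2, 0.2, 0.2, 0.2, 0.2, 0.2, 0.2, 0.2, 0.2]'

```text
time_s: 9.75
tcp_pos: [0.5345, 0.051, 0.0464]
eef_rot: [-180.0, -0.0, 4.0]
contact_force: [-0.1, -0.7, -0.3]
gripper_width: 0.0399
gripper_force: 25.0
```

Run:
```python
from look import *; from plan import *
c=lk("side",zhi=.06);save(c,"s1.png");s=r.get_state();print(s["tcp_pos"],pw(-98.2,73,0),s["gripper_width"],s["gripper_force"],s["contact_force"])
```

```text
side red [([445.3, -334.5, 45.9, 44.9, 0.1], 333, 24.2), ([965.0, -529.1, 57.6, 18.2, 16.4], 193, 31.4)]
side blue [([62.3, -451.5, 88.5, 35.9, 20.0], 796, 39.4)]
side green [([510.5, -361.8, 40.6, 44.7, 76.1], 297, 24.8)]
[0.5344858  0.05103714 0.04634796] [0.53374699 0.05117209 0.        ] 0.03925078777887767 24.99969094991684 [-0.56487253  0.38144181 -0.25999318]
```

View pics/s1.png

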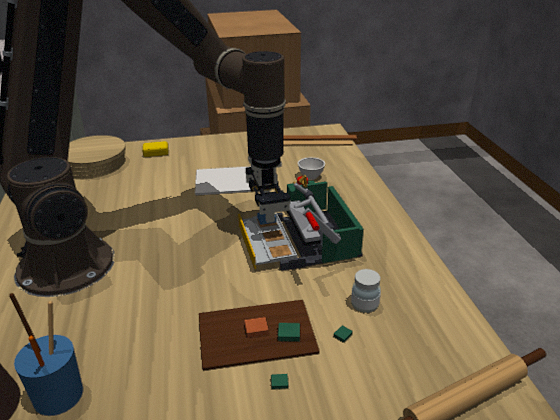

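Request:
jog_arm --travel '[[0, 0, 0.006], [0, 0, 0.012], [0, 0, 0.019], [0, 0, 0.02], [0, 0, 0.02], [0, 0, 0.02], [0, 0, 0.02], [0, 0, 0.02], [0, 0, -0.04], [0, 0, -0.14]]' --dr '[[0, 0, 0], [0, 0, 0], [0, 0, 0], [0, 0, 0], [0, 0, 0], [0, 0, 0], [0, 0, 0], [0, 0, 0], [0, 0, 0], [0, 0, 0]]' --claw '[0.2, 0.2, 0.2, 0.2, 0.6, 0.6, 0.6, 0.6, 0.6, 0.6]'

```text
time_s: 11.05
tcp_pos: [0.5329, 0.0504, 0.1151]
eef_rot: [179.9, 0.3, 4.0]
contact_force: [0.9, -0.1, 1.3]
gripper_width: 0.0525
gripper_force: 0.0
```

Run:
```python
from plan import *
r.capture("side");r.capture("side")
b=[.4435,-.333]
plan([([*b,.12],1.9,8,1),([*b,.05],1.9,2,1),([*b,.016],1.9,3,1),([*b,.016],1.9,7,.2)])
```

```text
[[-0.03,0.094,0.0],[-0.06,0.189,0.0],[-0.091,0.283,0.0],[-0.121,0.377,-0.001],[-0.151,0.472,-0.001],[-0.181,0.566,-0.001],[-0.212,0.66,-0.001],[-0.242,0.755,-0.001],[-0.242,0.755,0.069],[-0.243,0.755,0.139]] [[0.0,0.0,0.001],[0.0,0.0,0.001],[0.0,0.0,0.002],[0.0,-0.001,0.003],[0.0,-0.001,0.004],[0.0,-0.001,0.004],[0.0,-0.001,0.005],[0.0,-0.001,0.006],[0.0,-0.001,0.006],[0.0,-0.001,0.006]] [1,1,1,1,1,1,1,1,1,1]
[[0.0,0.0,0.022],[0.0,0.0,0.045],[0.0,0.0,0.068],[0.0,0.0,0.068],[0.0,0.0,0.068],[0.0,0.0,0.068],[0.0,0.0,0.068],[0.0,0.0,0.068],[0.0,0.0,0.068],[0.0,0.0,0.068]] [[0.0,0.0,0.0],[0.0,0.0,0.0],[0.0,0.0,0.0],[0.0,0.0,0.0],[0.0,0.0,0.0],[0.0,0.0,0.0],[0.0,0.0,0.0],[0.0,0.0,0.0],[0.0,0.0,0.0],[0.0,0.0,0.0]] [1,1,1,0.2,0.2,0.2,0.2,0.2,0.2,0.2]
```

Request:
jog_arm --travel '[[-0.03, 0.094, 0], [-0.06, 0.189, 0], [-0.091, 0.283, 0], [-0.121, 0.377, -0.001], [-0.151, 0.472, -0.001], [-0.181, 0.566, -0.001], [-0.212, 0.66, -0.001], [-0.242, 0.755, -0.001], [-0.242, 0.755, 0.069], [-0.243, 0.755, 0.139]]' --dr '[[0, 0, 0.001], [0, 0, 0.001], [0, 0, 0.002], [0, 0, 0.003], [0, 0, 0.004], [0, 0, 0.004], [0, 0, 0.005], [0, 0, 0.006], [0, 0, 0.006], [0, 0, 0.006]]' --claw '[1, 1, 1, 1, 1, 1, 1, 1, 1, 1]'

```text
time_s: 12.4
tcp_pos: [0.439, -0.335, 0.0455]
eef_rot: [180.0, -0.0, 1.7]
contact_force: [0.1, 0.2, -0.7]
gripper_width: 0.0879
gripper_force: 0.0
```

Request:
jog_arm --travel '[[0, 0, 0.022], [0, 0, 0.045], [0, 0, 0.068], [0, 0, 0.068], [0, 0, 0.068], [0, 0, 0.068], [0, 0, 0.068], [0, 0, 0.068], [0, 0, 0.068], [0, 0, 0.068]]' --dr '[[0, 0, 0], [0, 0, 0], [0, 0, 0], [0, 0, 0], [0, 0, 0], [0, 0, 0], [0, 0, 0], [0, 0, 0], [0, 0, 0], [0, 0, 0]]' --claw '[1, 1, 1, 1, 0.2, 0.2, 0.2, 0.2, 0.2, 0.2]'

```text
time_s: 13.65
tcp_pos: [0.4393, -0.3341, 0.0126]
eef_rot: [180.0, -0.0, 1.8]
contact_force: [-0.9, 0.4, -0.0]
gripper_width: 0.0395
gripper_force: 24.9
```

Run:
```python
from plan import *; from look import *
c=lk(zhi=.06); save(c,"t1.png")
s=r.get_state(); print(s["tcp_pos"],s["gripper_width"],s["gripper_force"])
a=s["tcp_pos"][:2]
t=pw(-101+(a[0]*1000-443.5),1,0)[:2]
plan([([*a,.06],1.9,2,.2),([*a,.12],1.9,2,.2),([*t,.12],4,7,.2),([*t,.047],4,6,.2),([*t,.047],4,3,.2)])
```

```text
top red [([957.9, -529.7, 64.6, 17.7, 14.7], 138, 31.8), ([641.7, -626.9, 67.8, 18.8, 18.9], 158, 31.8)]
top blue [([530.1, 50.2, 44.4, 38.2, 4.1], 259, 45.1)]
[ 0.4392638  -0.33410329  0.0126008 ] 0.03977887097433134 24.899183213710785
[[0.0,0.0,-0.047],[0.0,0.0,-0.095],[0.0,0.0,-0.155],[0.0,0.0,-0.215],[0.029,-0.089,-0.215],[0.058,-0.177,-0.215],[0.088,-0.266,-0.215],[0.117,-0.354,-0.215],[0.146,-0.443,-0.215],[0.175,-0.531,-0.215]] [[0.0,0.0,0.0],[0.0,0.0,0.0],[0.0,0.0,0.0],[0.0,0.0,0.0],[0.0,0.0,-0.001],[0.0,0.0,-0.002],[0.0,0.0,-0.003],[0.0,0.0,-0.004],[0.0,0.0,-0.004],[0.0,0.0,-0.005]] [0.2,0.2,0.2,0.2,0.2,0.2,0.2,0.2,0.2,0.2]
[[0.032,-0.088,0.0],[0.032,-0.088,0.025],[0.032,-0.088,0.049],[0.032,-0.088,0.073],[0.032,-0.088,0.098],[0.032,-0.088,0.122],[0.032,-0.088,0.146],[0.032,-0.088,0.146],[0.032,-0.088,0.146],[0.032,-0.088,0.146]] [[0.0,0.0,-0.001],[0.0,0.0,-0.001],[0.0,0.0,-0.001],[0.0,0.0,-0.001],[0.0,0.0,-0.001],[0.0,0.0,-0.001],[0.0,0.0,-0.001],[0.0,0.0,-0.001],[0.0,0.0,-0.001],[0.0,0.0,-0.001]] [0.2,0.2,0.2,0.2,0.2,0.2,0.2,0.2,0.2,0.2]
```

Request:
jog_arm --travel '[[0, 0, -0.047], [0, 0, -0.095], [0, 0, -0.155], [0, 0, -0.215], [0.029, -0.089, -0.215], [0.058, -0.177, -0.215], [0.088, -0.266, -0.215], [0.117, -0.354, -0.215], [0.146, -0.443, -0.215], [0.175, -0.531, -0.215]]' --dr '[[0, 0, 0], [0, 0, 0], [0, 0, 0], [0, 0, 0], [0, 0, -0.001], [0, 0, -0.002], [0, 0, -0.003], [0, 0, -0.004], [0, 0, -0.004], [0, 0, -0.005]]' --claw '[0.2, 0.2, 0.2, 0.2, 0.2, 0.2, 0.2, 0.2, 0.2, 0.2]'

```text
time_s: 14.95
tcp_pos: [0.5184, -0.0644, 0.1201]
eef_rot: [-180.0, 0.0, 3.6]
contact_force: [0.8, -0.3, -0.2]
gripper_width: 0.0395
gripper_force: 24.9
```

Request:
jog_arm --travel '[[0.032, -0.088, 0], [0.032, -0.088, 0.025], [0.032, -0.088, 0.049], [0.032, -0.088, 0.073], [0.032, -0.088, 0.098], [0.032, -0.088, 0.122], [0.032, -0.088, 0.146], [0.032, -0.088, 0.146], [0.032, -0.088, 0.146], [0.032, -0.088, 0.146]]' --dr '[[0, 0, -0.001], [0, 0, -0.001], [0, 0, -0.001], [0, 0, -0.001], [0, 0, -0.001], [0, 0, -0.001], [0, 0, -0.001], [0, 0, -0.001], [0, 0, -0.001], [0, 0, -0.001]]' --claw '[0.2, 0.2, 0.2, 0.2, 0.2, 0.2, 0.2, 0.2, 0.2, 0.2]'

```text
time_s: 16.2
tcp_pos: [0.5319, -0.0209, 0.0475]
eef_rot: [-180.0, -0.1, 4.0]
contact_force: [-0.5, -0.2, -0.8]
gripper_width: 0.0397
gripper_force: 24.9
```

Run:
```python
from plan import *; from look import *
c=lk("side",zhi=.07); 
s=r.get_state(); print(s["tcp_pos"],s["gripper_width"],s["gripper_force"],s["eef_rot"]); t=pw(-101-4.2,1,0); print(t)
plan([([t[0],t[1],.0335],4,3,.2)])
```

```text
side red [([964.4, -530.7, 59.3, 19.1, 17.2], 195, 31.3)]
side blue [([61.9, -450.7, 89.6, 36.0, 20.4], 1009, 44.5)]
side green [([510.3, -363.0, 42.5, 44.7, 79.4], 298, 24.9)]
[ 0.531898   -0.02089762  0.04753964] 0.03956046117957737 24.891579151153564 [-1.79987593e+02 -5.54974956e-02  3.97580263e+00]
[ 0.53178651 -0.02114082  0.        ]
[[0.0,0.0,0.009],[0.0,0.0,0.019],[0.0,0.0,0.028],[0.0,0.0,0.028],[0.0,0.0,0.028],[0.0,0.0,0.028],[0.0,0.0,0.028],[0.0,0.0,0.028],[0.0,0.0,0.028],[0.0,0.0,0.028]] [[0.0,0.0,0.0],[0.0,0.0,0.0],[0.0,0.0,0.0],[0.0,0.0,0.0],[0.0,0.0,0.0],[0.0,0.0,0.0],[0.0,0.0,0.0],[0.0,0.0,0.0],[0.0,0.0,0.0],[0.0,0.0,0.0]] [0.2,0.2,0.2,0.2,0.2,0.2,0.2,0.2,0.2,0.2]
```

Request:
jog_arm --travel '[[0, 0, 0.01], [0, 0, 0.02], [0, 0, 0.028], [0, 0, 0.028], [0, 0, 0.028], [0, 0, 0.028], [0, 0, 0.028], [0, 0, 0.028], [0, 0, -0.04], [0, 0, -0.14]]' --dr '[[0, 0, 0], [0, 0, 0], [0, 0, 0], [0, 0, 0], [0, 0, 0], [0, 0, 0], [0, 0, 0], [0, 0, 0], [0, 0, 0], [0, 0, 0]]' --claw '[0.2, 0.2, 0.2, 0.2, 0.54, 0.54, 0.54, 0.54, 0.54, 0.54]'

```text
time_s: 17.5
tcp_pos: [0.5304, -0.0213, 0.1168]
eef_rot: [180.0, 0.2, 4.0]
contact_force: [1.3, -0.6, 1.1]
gripper_width: 0.0474
gripper_force: 0.0
```

Run:
```python
from plan import *; from look import *
for i in range(4): r.capture("side")
c=lk(zhi=.07)
b=[.5098,-.3607]
plan([([.49,-.15,.2],-20,4,1),([*b,.15],-102.3,9,1),([*b,.04],-102.3,4,1),([*b,.04],-102.3,3,1)])
```

```text
top red [([958.0, -528.6, 62.9, 19.1, 16.7], 154, 31.3), ([641.5, -626.9, 67.6, 17.4, 16.3], 166, 31.5)]
top blue [([76.6, -397.8, 28.6, 84.9, 38.0], 322, 44.8)]
top green [([509.6, -360.6, 39.5, 44.1, 76.9], 247, 25.1)]
[[-0.025,0.063,-0.042],[-0.05,0.126,-0.083],[-0.075,0.189,-0.125],[-0.1,0.252,-0.166],[-0.099,0.299,-0.155],[-0.098,0.346,-0.144],[-0.097,0.393,-0.133],[-0.095,0.44,-0.122],[-0.094,0.487,-0.111],[-0.093,0.534,-0.1]] [[0.0,0.0,0.017],[0.0,0.0,0.033],[0.0,0.0,0.05],[0.0,0.0,0.067],[0.0,0.0,0.092],[0.0,0.0,0.117],[0.0,0.0,0.143],[0.0,0.0,0.168],[0.0,0.0,0.194],[0.0,0.0,0.219]] [1,1,1,1,1,1,1,1,1,1]
[[0.046,0.008,0.011],[0.092,0.016,0.023],[0.139,0.024,0.034],[0.139,0.024,0.089],[0.139,0.024,0.144],[0.139,0.024,0.199],[0.139,0.024,0.254],[0.139,0.024,0.254],[0.139,0.024,0.254],[0.139,0.024,0.254]] [[0.0,0.0,0.025],[0.0,0.0,0.051],[0.0,0.0,0.076],[0.0,0.0,0.076],[0.0,0.0,0.076],[0.0,0.0,0.076],[0.0,0.0,0.076],[0.0,0.0,0.076],[0.0,0.0,0.076],[0.0,0.0,0.076]] [1,1,1,1,1,1,1,1,1,1]
```

Request:
jog_arm --travel '[[-0.025, 0.063, -0.042], [-0.05, 0.126, -0.083], [-0.075, 0.189, -0.125], [-0.1, 0.252, -0.166], [-0.099, 0.299, -0.155], [-0.098, 0.346, -0.144], [-0.097, 0.393, -0.133], [-0.095, 0.44, -0.122], [-0.094, 0.487, -0.111], [-0.093, 0.534, -0.1]]' --dr '[[0, 0, 0.017], [0, 0, 0.033], [0, 0, 0.05], [0, 0, 0.067], [0, 0, 0.092], [0, 0, 0.117], [0, 0, 0.143], [0, 0, 0.168], [0, 0, 0.194], [0, 0, 0.219]]' --claw '[1, 1, 1, 1, 1, 1, 1, 1, 1, 1]'

```text
time_s: 19.0
tcp_pos: [0.5029, -0.2912, 0.1651]
eef_rot: [179.9, 0.1, -75.2]
contact_force: [0.8, 0.9, 0.3]
gripper_width: 0.0876
gripper_force: 0.0
```

Request:
jog_arm --travel '[[0.046, 0.008, 0.011], [0.092, 0.016, 0.023], [0.139, 0.024, 0.034], [0.139, 0.024, 0.089], [0.139, 0.024, 0.144], [0.139, 0.024, 0.199], [0.139, 0.024, 0.254], [0.139, 0.024, 0.254], [0.139, 0.024, 0.254], [0.139, 0.024, 0.254]]' --dr '[[0, 0, 0.025], [0, 0, 0.051], [0, 0, 0.076], [0, 0, 0.076], [0, 0, 0.076], [0, 0, 0.076], [0, 0, 0.076], [0, 0, 0.076], [0, 0, 0.076], [0, 0, 0.076]]' --claw '[1, 1, 1, 1, 1, 1, 1, 1, 1, 1]'

```text
time_s: 20.25
tcp_pos: [0.5109, -0.3611, 0.0412]
eef_rot: [-179.9, -0.0, -102.2]
contact_force: [-0.7, -0.2, -0.0]
gripper_width: 0.0873
gripper_force: 0.0
```

Run:
```python
from plan import *; from look import *
c=lk(zhi=.07); save(c,"t2.png")
s=r.get_state(); print(s["tcp_pos"],s["eef_rot"])
b=[.5098,-.3607]
plan([([*b,.017],-102.3,2,1)])
```

```text
top red [([957.8, -528.9, 63.8, 18.1, 16.2], 146, 31.4), ([646.5, -625.6, 57.2, 17.7, 13.1], 135, 31.7), ([537.2, -22.4, 48.4, 41.3, 3.0], 292, 43.7)]
top blue [([522.8, 55.3, 45.6, 37.7, 5.0], 257, 45.3), ([76.1, -399.6, 29.9, 85.7, 35.4], 315, 44.8)]
[ 0.51084207 -0.36106659  0.04120218] [-1.79897627e+02 -1.52523996e-02 -1.02221478e+02]
[[0.0,0.001,0.024],[0.0,0.002,0.048],[0.0,0.002,0.048],[0.0,0.002,0.048],[0.0,0.002,0.048],[0.0,0.002,0.048],[0.0,0.002,0.048],[0.0,0.002,0.048],[0.0,0.002,0.048],[0.0,0.002,0.048]] [[0.0,0.0,0.0],[0.0,0.0,0.0],[0.0,0.0,0.0],[0.0,0.0,0.0],[0.0,0.0,0.0],[0.0,0.0,0.0],[0.0,0.0,0.0],[0.0,0.0,0.0],[0.0,0.0,0.0],[0.0,0.0,0.0]] [1,1,1,1,1,1,1,1,1,1]
```

View pics/t2.png

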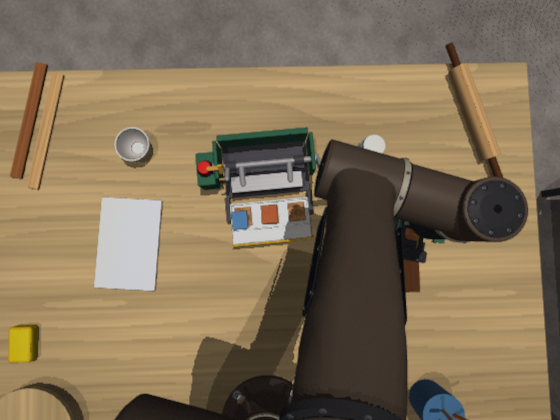

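Request:
jog_arm --travel '[[0, 0.001, 0.024], [0, 0.002, 0.048], [0, 0.002, 0.048], [0, 0.002, 0.048], [0, 0.002, 0.048], [0, 0.002, 0.048], [0, 0.002, 0.048], [0, 0.002, 0.048], [0, 0.002, 0.048], [0, 0.002, 0.048]]' --dr '[[0, 0, 0], [0, 0, 0], [0, 0, 0], [0, 0, 0], [0, 0, 0], [0, 0, 0], [0, 0, 0], [0, 0, 0], [0, 0, 0], [0, 0, 0]]' --claw '[1, 1, 1, 1, 0.2, 0.2, 0.2, 0.2, 0.2, 0.2]'

```text
time_s: 21.55
tcp_pos: [0.5093, -0.3606, 0.0161]
eef_rot: [-180.0, -0.0, -102.2]
contact_force: [-0.8, -0.1, 0.8]
gripper_width: 0.0458
gripper_force: 25.0
```

Run:
```python
from plan import *; from look import *
r.capture("side")
s=r.get_state(); print(s["tcp_pos"],s["gripper_width"],s["gripper_force"],s["eef_rot"])
a=s["tcp_pos"][:2]; t=pw(-101,-70,0)[:2]; print(t)
plan([([*a,.06],-102.3,2,.2),([*a,.20],-102.3,3,.2),([.52,-.2,.2],-94,5,.2),([*t,.2],-86,4,.2),([*t,.06],-86,6,.2)])
```

```text
[ 0.50929544 -0.36063604  0.01613673] 0.04572919277115009 24.998426735401154 [-1.79992351e+02 -1.83074480e-03 -1.02225118e+02]
[ 0.54092898 -0.09167489]
[[0.0,0.0,-0.044],[0.0,0.0,-0.088],[0.0,0.0,-0.181],[0.0,0.0,-0.274],[0.0,0.0,-0.368],[-0.064,0.009,-0.368],[-0.127,0.019,-0.368],[-0.191,0.028,-0.368],[-0.255,0.038,-0.368],[-0.319,0.047,-0.368]] [[0.0,0.0,0.0],[0.0,0.0,0.0],[0.0,0.0,0.0],[0.0,0.0,0.0],[0.0,0.0,0.0],[0.0,0.0,-0.004],[0.0,0.0,-0.009],[0.0,0.0,-0.014],[0.0,0.0,-0.018],[0.0,0.0,-0.023]] [0.2,0.2,0.2,0.2,0.2,0.2,0.2,0.2,0.2,0.2]
[[-0.054,-0.007,0.0],[-0.109,-0.013,0.0],[-0.164,-0.02,0.0],[-0.219,-0.027,0.0],[-0.219,-0.027,0.047],[-0.219,-0.027,0.094],[-0.219,-0.027,0.14],[-0.219,-0.027,0.187],[-0.219,-0.027,0.234],[-0.219,-0.027,0.28]] [[0.0,0.0,-0.005],[0.0,0.0,-0.011],[0.0,0.0,-0.017],[0.0,0.0,-0.022],[0.0,0.0,-0.022],[0.0,0.0,-0.022],[0.0,0.0,-0.022],[0.0,0.0,-0.022],[0.0,0.0,-0.022],[0.0,0.0,-0.022]] [0.2,0.2,0.2,0.2,0.2,0.2,0.2,0.2,0.2,0.2]
```

Request:
jog_arm --travel '[[0, 0, -0.044], [0, 0, -0.088], [0, 0, -0.181], [0, 0, -0.274], [0, 0, -0.368], [-0.064, 0.009, -0.368], [-0.127, 0.019, -0.368], [-0.191, 0.028, -0.368], [-0.255, 0.038, -0.368], [-0.319, 0.047, -0.368]]' --dr '[[0, 0, 0], [0, 0, 0], [0, 0, 0], [0, 0, 0], [0, 0, 0], [0, 0, -0.004], [0, 0, -0.009], [0, 0, -0.014], [0, 0, -0.018], [0, 0, -0.023]]' --claw '[0.2, 0.2, 0.2, 0.2, 0.2, 0.2, 0.2, 0.2, 0.2, 0.2]'

```text
time_s: 22.85
tcp_pos: [0.5197, -0.1987, 0.1999]
eef_rot: [180.0, 0.0, -93.9]
contact_force: [0.5, -0.3, -1.0]
gripper_width: 0.0455
gripper_force: 25.0
```

Request:
jog_arm --travel '[[-0.054, -0.007, 0], [-0.109, -0.013, 0], [-0.164, -0.02, 0], [-0.219, -0.027, 0], [-0.219, -0.027, 0.047], [-0.219, -0.027, 0.094], [-0.219, -0.027, 0.14], [-0.219, -0.027, 0.187], [-0.219, -0.027, 0.234], [-0.219, -0.027, 0.28]]' --dr '[[0, 0, -0.005], [0, 0, -0.011], [0, 0, -0.017], [0, 0, -0.022], [0, 0, -0.022], [0, 0, -0.022], [0, 0, -0.022], [0, 0, -0.022], [0, 0, -0.022], [0, 0, -0.022]]' --claw '[0.2, 0.2, 0.2, 0.2, 0.2, 0.2, 0.2, 0.2, 0.2, 0.2]'

```text
time_s: 24.1
tcp_pos: [0.5407, -0.0915, 0.0592]
eef_rot: [180.0, 0.0, -86.0]
contact_force: [0.2, 0.3, -1.2]
gripper_width: 0.0458
gripper_force: 25.0
```

Run:
```python
from plan import *; from look import *
for i in range(3): r.capture("top")
c=lk("side",zhi=.09);save(c,"s2.png")
s=r.get_state(); print(s["tcp_pos"],s["gripper_width"],s["gripper_force"],s["eef_rot"])
t=pw(-101,-70,0)[:2]
plan([([*t,.037],-86,4,.2)])
```

```text
side red [([964.3, -530.3, 59.8, 18.4, 16.4], 196, 31.4)]
side blue [([62.2, -451.8, 92.1, 37.6, 19.9], 1416, 55.0)]
[ 0.54093602 -0.09155194  0.06014859] 0.04582506945152275 24.998471438884735 [ 1.79950070e+02 -1.76279901e-02 -8.60152756e+01]
[[0.0,0.0,0.012],[0.0,0.0,0.023],[0.0,0.0,0.035],[0.0,0.0,0.046],[0.0,0.0,0.046],[0.0,0.0,0.046],[0.0,0.0,0.046],[0.0,0.0,0.046],[0.0,0.0,0.046],[0.0,0.0,0.046]] [[0.0,0.0,0.0],[0.0,0.0,0.0],[0.0,0.0,0.0],[0.0,0.0,0.0],[0.0,0.0,0.0],[0.0,0.0,0.0],[0.0,0.0,0.0],[0.0,0.0,0.0],[0.0,0.0,0.0],[0.0,0.0,0.0]] [0.2,0.2,0.2,0.2,0.2,0.2,0.2,0.2,0.2,0.2]
```

View pics/s2.png

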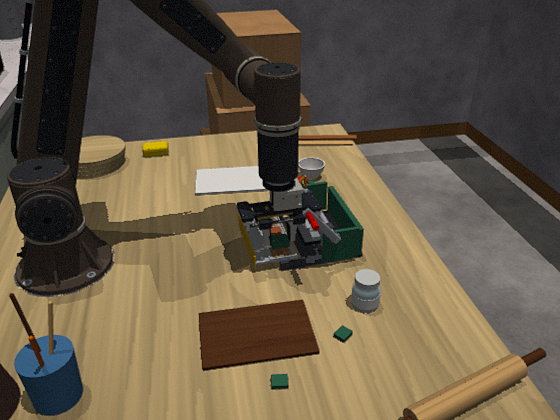

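Request:
jog_arm --travel '[[0, 0, 0.012], [0, 0, 0.024], [0, 0, 0.035], [0, 0, 0.046], [0, 0, 0.046], [0, 0, 0.046], [0, 0, 0.046], [0, 0, 0.046], [0, 0, -0.04], [0, 0, -0.12]]' --dr '[[0, 0, 0], [0, 0, 0], [0, 0, 0], [0, 0, 0], [0, 0, 0], [0, 0, 0], [0, 0, 0], [0, 0, 0], [0, 0, 0], [0, 0, 0]]' --claw '[0.2, 0.2, 0.2, 0.2, 0.2, 0.61, 0.61, 0.61, 0.61, 0.61]'

```text
time_s: 25.55
tcp_pos: [0.5408, -0.0915, 0.121]
eef_rot: [180.0, -0.0, -86.0]
contact_force: [-0.3, -0.4, -0.0]
gripper_width: 0.0533
gripper_force: 0.0
```

Run:
```python
from plan import *; from look import *
for i in range(4): r.capture("side")
a=pw(-215,0,0)[:2]; print(a,r.get_state()["tcp_pos"])
plan([([.46,-.06,.15],-86,4,.2),([*a,.15],4,8,0),([*a,.024],4,5,0),([*a,.024],4,3,0)])
```

```text
[ 0.42232373 -0.02979764] [ 0.54143422 -0.09130463  0.12092605]
[[-0.018,0.04,-0.015],[-0.037,0.079,-0.029],[-0.055,0.119,-0.044],[-0.074,0.158,-0.058],[-0.082,0.167,-0.058],[-0.09,0.176,-0.058],[-0.098,0.185,-0.059],[-0.106,0.194,-0.059],[-0.115,0.202,-0.059],[-0.123,0.211,-0.059]] [[0.0,0.0,0.0],[0.0,0.0,0.0],[0.0,0.0,0.0],[0.0,0.0,0.0],[0.0,0.0,-0.031],[0.0,0.0,-0.063],[0.0,0.0,-0.094],[0.0,0.0,-0.125],[0.0,0.0,-0.156],[0.0,0.0,-0.188]] [0.2,0.2,0.2,0.2,0,0,0,0,0,0]
[[-0.012,-0.004,0.0],[-0.023,-0.008,0.0],[-0.023,-0.008,0.051],[-0.023,-0.008,0.101],[-0.023,-0.008,0.152],[-0.023,-0.008,0.202],[-0.023,-0.008,0.252],[-0.023,-0.008,0.252],[-0.023,-0.008,0.252],[-0.023,-0.008,0.252]] [[0.0,0.0,-0.031],[0.0,0.0,-0.062],[0.0,0.0,-0.062],[0.0,0.0,-0.062],[0.0,0.0,-0.062],[0.0,0.0,-0.062],[0.0,0.0,-0.062],[0.0,0.0,-0.062],[0.0,0.0,-0.062],[0.0,0.0,-0.062]] [0,0,0,0,0,0,0,0,0,0]
```

Request:
jog_arm --travel '[[-0.018, 0.04, -0.015], [-0.037, 0.079, -0.029], [-0.055, 0.119, -0.044], [-0.074, 0.158, -0.058], [-0.082, 0.167, -0.058], [-0.09, 0.176, -0.058], [-0.098, 0.185, -0.059], [-0.106, 0.194, -0.059], [-0.115, 0.202, -0.059], [-0.123, 0.211, -0.059]]' --dr '[[0, 0, 0], [0, 0, 0], [0, 0, 0], [0, 0, 0], [0, 0, -0.031], [0, 0, -0.063], [0, 0, -0.094], [0, 0, -0.125], [0, 0, -0.156], [0, 0, -0.188]]' --claw '[0.6, 0.6, 0.6, 0.6, 0, 0, 0, 0, 0, 0]'

```text
time_s: 27.0
tcp_pos: [0.4306, -0.0375, 0.1484]
eef_rot: [179.9, 0.1, -21.2]
contact_force: [-0.1, 0.6, -0.3]
gripper_width: 0.0018
gripper_force: 0.0
```

Request:
jog_arm --travel '[[-0.012, -0.004, 0], [-0.023, -0.008, 0], [-0.023, -0.008, 0.051], [-0.023, -0.008, 0.101], [-0.023, -0.008, 0.152], [-0.023, -0.008, 0.202], [-0.023, -0.008, 0.252], [-0.023, -0.008, 0.252], [-0.023, -0.008, 0.252], [-0.023, -0.008, 0.252]]' --dr '[[0, 0, -0.031], [0, 0, -0.062], [0, 0, -0.062], [0, 0, -0.062], [0, 0, -0.062], [0, 0, -0.062], [0, 0, -0.062], [0, 0, -0.062], [0, 0, -0.062], [0, 0, -0.062]]' --claw '[0, 0, 0, 0, 0, 0, 0, 0, 0, 0]'

```text
time_s: 28.25
tcp_pos: [0.4229, -0.0292, 0.0243]
eef_rot: [-180.0, -0.1, 0.8]
contact_force: [0.1, 0.5, -0.1]
gripper_width: 0.0007
gripper_force: 0.0
```

```bash
cat >> look.py <<'E'
from plan import P0,YAW
def press(c,names=("red","blue","green")):
    """tile tops in tray area, press mm, plane tilt"""
    w=cloud(c);H=hsv(c);a=np.radians(YAW);q=(w-[*P0,0])*1000
    X=q[...,0]*np.cos(a)+q[...,1]*np.sin(a);Y=-q[...,0]*np.sin(a)+q[...,1]*np.cos(a);Z=q[...,2]
    for n in names:
        lo,hi=HUE[n]
        m=(H[...,0]>=lo)&(H[...,0]<=hi)&(H[...,1]>90)&(H[...,2]>40)&(X>-160)&(X<-44)&(abs(Y)<108)&(Z>38)&(Z<62)
        m=cv2.erode(m.astype(np.uint8),np.ones((2,2)))>0
        if m.sum()<30: print(n,"few",m.sum());continue
        p=np.c_[X[m],Y[m],Z[m]];k=np.linalg.lstsq(np.c_[p[:,:2]-p[:,:2].mean(0),np.ones(len(p))],p[:,2],rcond=None)[0]
        print(n,m.sum(),rect(p/1000).tolist(),"z,slope",k.round(3))
E
python3 - <<'E'
from plan import *; from look import *
s=r.get_state(); print(s["tcp_pos"],s["eef_rot"],s["contact_force"],s["gripper_width"])
for n in("top","side"): c=r.capture(n); save(c,n[0]+"3.png"); press(c)
a=pw(-215,0,0)[:2]; b=pw(-93.5,0,0)[:2]; f=pw(-99,0,0)[:2]
plan([([*f,.024],4,10,0),([*b,.024],4,3,0),([*b,.024],4,7,0)])
E
```

```text
[ 0.42289347 -0.02924009  0.02434762] [-1.79970383e+02 -8.23003586e-02  7.54616632e-01] [ 0.13588089  0.47228715 -0.08645054] 0.0006711869781784174
red 229 [-102.8, -0.4, 35.9, 42.6, 88.9] z,slope [4.0000e-03 7.0000e-03 4.5182e+01]
blue 219 [-110.7, 76.6, 41.5, 34.8, 1.0] z,slope [-6.0000e-03  3.5000e-02  4.5188e+01]
green 207 [-103.2, -71.5, 34.7, 40.8, 89.9] z,slope [ 4.0000e-03 -7.0000e-03  4.5331e+01]
red 148 [-100.2, -4.2, 36.0, 42.8, 89.4] z,slope [-1.0000e-02  5.6000e-02  4.4109e+01]
blue 120 [-109.4, 72.7, 36.9, 41.1, 87.1] z,slope [5.0000e-03 3.0000e-02 4.3976e+01]
green 131 [-101.8, -73.7, 38.7, 40.8, 85.5] z,slope [ 5.0000e-03 -3.9000e-02  4.4651e+01]
[[0.023,-0.001,0.0],[0.046,-0.002,0.0],[0.069,-0.004,0.0],[0.092,-0.005,0.0],[0.115,-0.006,0.001],[0.138,-0.007,0.001],[0.161,-0.008,0.001],[0.184,-0.01,0.001],[0.208,-0.011,0.001],[0.231,-0.012,0.001]] [[0.0,0.0,-0.001],[0.0,0.0,-0.002],[0.0,0.0,-0.003],[0.0,0.0,-0.004],[0.0,0.0,-0.005],[0.0,0.0,-0.005],[0.0,0.0,-0.006],[0.0,0.0,-0.007],[0.0,0.0,-0.008],[0.0,0.0,-0.009]] [0,0,0,0,0,0,0,0,0,0]
[[0.003,0.0,0.0],[0.007,0.0,0.0],[0.011,0.0,0.0],[0.011,0.0,0.0],[0.011,0.0,0.0],[0.011,0.0,0.0],[0.011,0.0,0.0],[0.011,0.0,0.0],[0.011,0.0,0.0],[0.011,0.0,0.0]] [[0.0,0.0,0.0],[0.0,0.0,0.0],[0.0,0.0,0.0],[0.0,0.0,0.0],[0.0,0.0,0.0],[0.0,0.0,0.0],[0.0,0.0,0.0],[0.0,0.0,0.0],[0.0,0.0,0.0],[0.0,0.0,0.0]] [0,0,0,0,0,0,0,0,0,0]
```

View pics/s3.png

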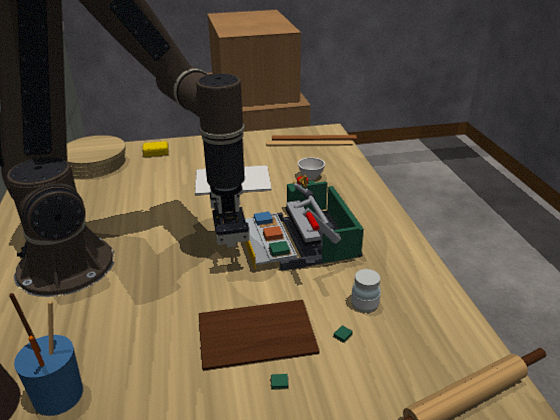

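Request:
jog_arm --travel '[[0.04, -0.002, 0], [0.065, -0.003, 0], [0.09, -0.005, 0], [0.115, -0.006, 0.001], [0.14, -0.007, 0.001], [0.165, -0.008, 0.001], [0.19, -0.01, 0.001], [0.21, -0.011, 0.001], [0.222, -0.012, 0.001], [0.23, -0.012, 0.001]]' --dr '[[0, 0, -0.002], [0, 0, -0.004], [0, 0, -0.006], [0, 0, -0.009], [0, 0, -0.009], [0, 0, -0.009], [0, 0, -0.009], [0, 0, -0.009], [0, 0, -0.009], [0, 0, -0.009]]' --claw '[0, 0, 0, 0, 0, 0, 0, 0, 0, 0]'

```text
time_s: 29.6
tcp_pos: [0.5351, -0.0225, 0.0226]
eef_rot: [180.0, 0.2, 4.0]
contact_force: [-7.2, 2.1, 3.9]
gripper_width: 0.0001
gripper_force: 3.4
```

```bash
cat >> look.py <<'E'
def tocoord(p):
    a=np.radians(YAW);q=(np.asarray(p)[:2]-P0)*1000
    return (q[0]*np.cos(a)+q[1]*np.sin(a)).round(1),(-q[0]*np.sin(a)+q[1]*np.cos(a)).round(1),round(p[2]*1000,1)
def st():
    s=r.get_state(); print(s["time_s"],"press",tocoord(s["tcp_pos"]),s["eef_rot"].round(1),"F",s["contact_force"].round(1),"w",round(s["gripper_width"],4),round(s["gripper_force"],1))
E
python3 - <<'E'
from look import *; from plan import *
st(); r.capture("top"); r.capture("top"); st()
plan([([*pw(-94,0,24)],4,3,0)])
E
```

```text
29.6 press (np.float64(-102.0), np.float64(-0.5), np.float64(22.6)) [180.    0.2   4. ] F [-7.2  2.1  3.9] w 0.0001 3.4
29.7 press (np.float64(-101.3), np.float64(-0.5), np.float64(22.6)) [180.    0.2   4. ] F [-5.3  0.4  1.2] w 0.0007 2.4
[[0.005,0.0,-0.001],[0.01,-0.001,-0.002],[0.015,-0.001,-0.003],[0.015,-0.001,-0.003],[0.015,-0.001,-0.003],[0.015,-0.001,-0.003],[0.015,-0.001,-0.003],[0.015,-0.001,-0.003],[0.015,-0.001,-0.003],[0.015,-0.001,-0.003]] [[0.0,0.0,0.0],[0.0,0.0,0.0],[0.0,0.0,0.0],[0.0,0.0,0.0],[0.0,0.0,0.0],[0.0,0.0,0.0],[0.0,0.0,0.0],[0.0,0.0,0.0],[0.0,0.0,0.0],[0.0,0.0,0.0]] [0,0,0,0,0,0,0,0,0,0]
```

Request:
jog_arm --travel '[[0.005, 0, -0.001], [0.01, 0, -0.002], [0.015, -0.001, -0.003], [0.019, -0.001, -0.003], [0.022, -0.001, -0.003], [0.022, -0.001, -0.003], [0.022, -0.001, -0.003], [0.022, -0.001, -0.003], [0.022, -0.001, -0.003], [0.022, -0.001, -0.003]]' --dr '[[0, 0, 0], [0, 0, 0], [0, 0, 0], [0, 0, 0], [0, 0, 0], [0, 0, 0], [0, 0, 0], [0, 0, 0], [0, 0, 0], [0, 0, 0]]' --claw '[0, 0, 0, 0, 0, 0, 0, 0, 0, 0]'

```text
time_s: 30.95
tcp_pos: [0.5433, -0.0218, 0.023]
eef_rot: [180.0, 0.5, 3.9]
contact_force: [-11.7, 0.4, 0.7]
gripper_width: 0.0007
gripper_force: 5.5
```

Run:
```python
from look import *
st()
```

```text
30.95 press (np.float64(-93.7), np.float64(-0.5), np.float64(23.0)) [180.    0.5   3.9] F [-11.7   0.4   0.7] w 0.0007 5.5
```

Request:
jog_arm --travel '[[0.004, 0, 0], [0.006, 0, 0], [0.006, 0, 0], [0, 0, 0], [-0.01, 0, 0], [-0.02, 0, 0], [-0.03, 0, 0], [-0.04, 0, 0], [-0.06, 0, 0], [-0.08, 0, 0]]' --dr '[[0, 0, 0], [0, 0, 0], [0, 0, 0], [0, 0, 0], [0, 0, 0], [0, 0, 0], [0, 0, 0], [0, 0, 0], [0, 0, 0], [0, 0, 0]]' --claw '[0, 0, 0, 0, 0, 0, 0, 0, 0, 0]'

```text
time_s: 32.2
tcp_pos: [0.5088, -0.0231, 0.0252]
eef_rot: [-180.0, -0.1, 4.0]
contact_force: [-0.7, 0.0, -0.1]
gripper_width: 0.0006
gripper_force: 0.0
```

```bash
cat >> look.py <<'E'
def plate(c):
    w=cloud(c);H=hsv(c)
    m=(H[...,0]>18)&(H[...,0]<32)&(H[...,1]>120)&(w[...,2]>.03)&(w[...,2]<.06)&(w[...,0]<.6)&(abs(w[...,1]+.02)<.115)&(w[...,0]>.44)
    p=w[m]; print("plate x",len(p),np.median([tocoord(q)[0] for q in p]) if len(p) else None)
E
python3 - <<'E'
from look import *; from plan import *
c=r.capture("side"); plate(c); c=r.capture("top"); plate(c); st()
h=pw(-49,-170,0)[:2]; a=pw(-150,-60,0)[:2]
plan([([*a,.15],-20,4,.5),([*pw(-110,-170,235)],-86,8,.5),([*pw(-49,-170,235)],-86,4,.5),([*pw(-49,-170,235)],-86,4,.5)])
E
```

```text
plate x 89 -95.2
plate x 0 None
32.3 press (np.float64(-129.5), np.float64(0.4), np.float64(25.0)) [-180.   -0.    4.] F [-0.3 -0.1 -0.1] w 0.0 0.0
[[-0.01,0.03,-0.063],[-0.02,0.06,-0.125],[-0.031,0.091,-0.188],[-0.041,0.121,-0.25],[-0.031,0.148,-0.271],[-0.021,0.176,-0.293],[-0.011,0.203,-0.314],[-0.001,0.231,-0.335],[0.009,0.258,-0.356],[0.019,0.286,-0.378]] [[0.0,0.0,0.017],[0.0,0.0,0.033],[0.0,0.0,0.05],[0.0,0.0,0.067],[0.0,0.0,0.09],[0.0,0.0,0.112],[0.0,0.0,0.135],[0.0,0.0,0.158],[0.0,0.0,0.181],[0.0,0.0,0.204]] [0.5,0.5,0.5,0.5,0.5,0.5,0.5,0.5,0.5,0.5]
[[0.029,-0.002,-0.021],[0.058,-0.004,-0.042],[0.067,-0.033,-0.042],[0.076,-0.062,-0.042],[0.084,-0.092,-0.042],[0.093,-0.121,-0.042],[0.093,-0.121,-0.042],[0.093,-0.121,-0.042],[0.093,-0.121,-0.042],[0.093,-0.121,-0.042]] [[0.0,0.0,0.023],[0.0,0.0,0.046],[0.0,0.0,0.046],[0.0,0.0,0.046],[0.0,0.0,0.046],[0.0,0.0,0.046],[0.0,0.0,0.046],[0.0,0.0,0.046],[0.0,0.0,0.046],[0.0,0.0,0.046]] [0.5,0.5,0.5,0.5,0.5,0.5,0.5,0.5,0.5,0.5]
```

Request:
jog_arm --travel '[[-0.01, 0.03, -0.063], [-0.02, 0.06, -0.125], [-0.031, 0.091, -0.188], [-0.041, 0.121, -0.25], [-0.031, 0.148, -0.271], [-0.021, 0.176, -0.293], [-0.011, 0.203, -0.314], [-0.001, 0.231, -0.335], [0.009, 0.258, -0.356], [0.019, 0.286, -0.378]]' --dr '[[0, 0, 0.017], [0, 0, 0.033], [0, 0, 0.05], [0, 0, 0.067], [0, 0, 0.09], [0, 0, 0.112], [0, 0, 0.135], [0, 0, 0.158], [0, 0, 0.181], [0, 0, 0.204]]' --claw '[0.5, 0.5, 0.5, 0.5, 0.5, 0.5, 0.5, 0.5, 0.5, 0.5]'

```text
time_s: 33.55
tcp_pos: [0.5282, -0.1659, 0.2142]
eef_rot: [-180.0, -0.0, -69.7]
contact_force: [1.0, 0.0, 0.5]
gripper_width: 0.0437
gripper_force: 0.0
```

Request:
jog_arm --travel '[[0.029, -0.002, -0.021], [0.058, -0.004, -0.042], [0.067, -0.033, -0.042], [0.076, -0.062, -0.042], [0.084, -0.092, -0.042], [0.093, -0.121, -0.042], [0.093, -0.121, -0.042], [0.093, -0.121, -0.042], [0.093, -0.121, -0.042], [0.093, -0.121, -0.042]]' --dr '[[0, 0, 0.023], [0, 0, 0.046], [0, 0, 0.046], [0, 0, 0.046], [0, 0, 0.046], [0, 0, 0.046], [0, 0, 0.046], [0, 0, 0.046], [0, 0, 0.046], [0, 0, 0.046]]' --claw '[0.5, 0.5, 0.5, 0.5, 0.5, 0.5, 0.5, 0.5, 0.5, 0.5]'

```text
time_s: 34.8
tcp_pos: [0.6004, -0.1879, 0.2349]
eef_rot: [-180.0, -0.0, -86.0]
contact_force: [-0.6, 0.0, 0.7]
gripper_width: 0.0439
gripper_force: 0.0
```

Run:
```python
from look import *; from plan import *
st(); c=r.capture("side"); save(c,"s4.png"); plate(c)
plan([([*pw(-49,-170,152)],-86,6,.5),([*pw(-49,-170,152)],-86,2,.5)])
```

```text
34.8 press (np.float64(-48.4), np.float64(-170.1), np.float64(234.9)) [-180.   -0.  -86.] F [-0.6  0.   0.7] w 0.0439 0.0
plate x 177 -95.1
[[0.0,0.0,0.028],[0.0,0.0,0.055],[0.0,0.001,0.083],[0.0,0.001,0.11],[0.0,0.001,0.138],[0.0,0.001,0.166],[0.0,0.001,0.166],[0.0,0.001,0.166],[0.0,0.001,0.166],[0.0,0.001,0.166]] [[0.0,0.0,0.0],[0.0,0.0,0.0],[0.0,0.0,0.0],[0.0,0.0,0.0],[0.0,0.0,0.0],[0.0,0.0,0.0],[0.0,0.0,0.0],[0.0,0.0,0.0],[0.0,0.0,0.0],[0.0,0.0,0.0]] [0.5,0.5,0.5,0.5,0.5,0.5,0.5,0.5,0.5,0.5]
```

View pics/s4.png

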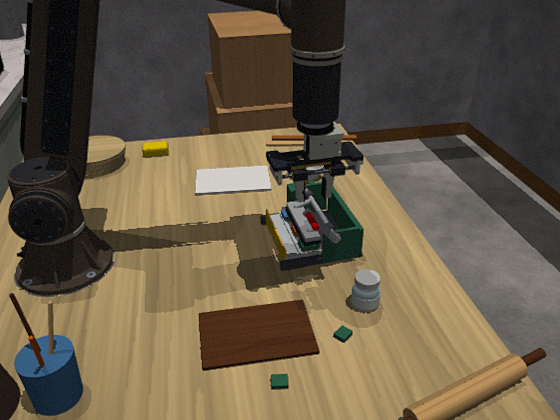

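Request:
jog_arm --travel '[[0, 0, 0.028], [0, 0, 0.055], [0, 0.001, 0.083], [0, 0.001, 0.11], [0, 0.001, 0.138], [0, 0.001, 0.166], [0, 0.001, 0.166], [0, 0.001, 0.166], [0, 0.001, 0.166], [0, 0.001, 0.166]]' --dr '[[0, 0, 0], [0, 0, 0], [0, 0, 0], [0, 0, 0], [0, 0, 0], [0, 0, 0], [0, 0, 0], [0, 0, 0], [0, 0, 0], [0, 0, 0]]' --claw '[0.5, 0.5, 0.5, 0.5, 0.5, 0.5, 0.5, 0, 0, 0]' --newtons 20

```text
time_s: 36.1
tcp_pos: [0.6004, -0.1878, 0.1521]
eef_rot: [-179.9, -0.0, -86.0]
contact_force: [0.3, -1.2, -0.5]
gripper_width: 0.0191
gripper_force: 0.0
```

Run:
```python
from look import *; from plan import *
r.capture("top"); r.capture("top"); st()
s=r.get_state(); x0,y0,z0=tocoord(s["tcp_pos"])
def arc(a,dx=0):
    t=np.radians(50)+a; return 25-115*np.cos(t),85+115*np.sin(t)
off=(x0-arc(0)[0],z0-arc(0)[1]); print(off)
w=[]
for a in [*np.linspace(.08,.80,12),.84,.88,.90,.90,.88,.86,.84,.80]:
    x,z=arc(a); w.append(([*pw(x+off[0],y0,z+off[1])],-86,1,0))
plan(w)
```

```text
36.2 press (np.float64(-48.3), np.float64(-170.1), np.float64(152.0)) [-179.9   -0.   -86. ] F [-0.2  0.7  1.1] w 0.0151 20.0
(np.float64(0.6205751139520288), np.float64(-21.095110958682483))
[[0.0,-0.015,-0.011],[0.0,-0.027,-0.02],[0.0,-0.04,-0.027],[0.0,-0.054,-0.034],[0.0,-0.068,-0.039],[0.0,-0.082,-0.044],[0.0,-0.096,-0.048],[0.0,-0.111,-0.051],[0.0,-0.126,-0.053],[0.0,-0.141,-0.054]] [[0.0,0.0,0.0],[0.0,0.0,0.0],[0.0,0.0,0.0],[0.0,0.0,0.0],[0.0,0.0,0.0],[0.0,0.0,0.0],[0.0,0.0,0.0],[0.0,0.0,0.0],[0.0,0.0,0.0],[0.0,0.0,0.0]] [0,0,0,0,0,0,0,0,0,0]
[[0.0,-0.015,0.001],[0.0,-0.03,0.002],[0.0,-0.039,0.003],[0.0,-0.048,0.004],[0.0,-0.053,0.005],[0.0,-0.053,0.005],[0.0,-0.048,0.004],[0.0,-0.044,0.003],[0.0,-0.039,0.003],[0.0,-0.03,0.002]] [[0.0,0.0,0.0],[0.0,0.0,0.0],[0.0,0.0,0.0],[0.0,0.0,0.0],[0.0,0.0,0.0],[0.0,0.0,0.0],[0.0,0.0,0.0],[0.0,0.0,0.0],[0.0,0.0,0.0],[0.0,0.0,0.0]] [0,0,0,0,0,0,0,0,0,0]
```

Request:
jog_arm --travel '[[0, -0.015, -0.011], [0, -0.027, -0.02], [0, -0.04, -0.027], [0, -0.054, -0.034], [0, -0.068, -0.039], [0, -0.082, -0.044], [0, -0.096, -0.048], [0, -0.111, -0.051], [0, -0.126, -0.053], [0, -0.141, -0.054]]' --dr '[[0, 0, 0], [0, 0, 0], [0, 0, 0], [0, 0, 0], [0, 0, 0], [0, 0, 0], [0, 0, 0], [0, 0, 0], [0, 0, 0], [0, 0, 0]]' --claw '[0, 0, 0, 0, 0, 0, 0, 0, 0, 0]'

```text
time_s: 37.45
tcp_pos: [0.6674, -0.184, 0.1801]
eef_rot: [179.6, -0.1, -86.0]
contact_force: [-9.3, -0.7, 8.7]
gripper_width: 0.0151
gripper_force: 20.0
```

Request:
jog_arm --travel '[[0, -0.015, 0.001], [0, -0.03, 0.002], [0, -0.039, 0.003], [0, -0.048, 0.004], [0, -0.053, 0.005], [0, -0.053, 0.005], [0, -0.053, 0.005], [0, -0.053, 0.005], [0, -0.053, 0.005], [0, -0.053, 0.005]]' --dr '[[0, 0, 0], [0, 0, 0], [0, 0, 0], [0, 0, 0], [0, 0, 0], [0, 0, 0], [0, 0, 0], [0, 0, 0], [0, 0, 0], [0, 0, 0]]' --claw '[0, 0, 0, 0, 0, 0, 0, 0, 0, 0]'

```text
time_s: 38.7
tcp_pos: [0.6953, -0.182, 0.1772]
eef_rot: [179.8, -0.1, -86.0]
contact_force: [-8.0, -1.3, 6.9]
gripper_width: 0.015
gripper_force: 20.0
```

Run:
```python
from look import *
st()
```

```text
38.7 press (np.float64(46.7), np.float64(-170.9), np.float64(177.2)) [ 1.798e+02 -1.000e-01 -8.600e+01] F [-8.  -1.3  6.9] w 0.015 20.0
```

Request:
jog_arm --travel '[[0, 0.004, -0.001], [0, 0.008, -0.001], [0, 0.012, -0.002], [0, 0.015, -0.002], [0, 0.018, -0.002], [0, 0.02, -0.002], [0, 0.022, -0.003], [0, 0.023, -0.003], [0, 0.023, -0.003], [0, 0.023, -0.003]]' --dr '[[0, 0, 0], [0, 0, 0], [0, 0, 0], [0, 0, 0], [0, 0, 0], [0, 0, 0], [0, 0, 0], [0, 0, 0], [0, 0, 0], [0, 0, 0]]' --claw '[0, 0, 0, 0, 0, 0, 0, 0, 0, 0]'

```text
time_s: 39.95
tcp_pos: [0.6856, -0.1827, 0.1784]
eef_rot: [-180.0, -0.1, -86.0]
contact_force: [-4.2, -4.7, 3.5]
gripper_width: 0.0151
gripper_force: 20.0
```

Run:
```python
from look import *
st()
```

```text
39.95 press (np.float64(37.0), np.float64(-170.9), np.float64(178.4)) [-1.8e+02 -1.0e-01 -8.6e+01] F [-4.2 -4.7  3.5] w 0.0151 20.0
```

Request:
jog_arm --travel '[[0, 0.003, 0], [0, 0.005, 0], [0, 0.005, 0], [0, 0.005, 0], [0, 0.005, 0], [0, 0.005, 0], [0, 0.005, 0], [0, 0.005, -0.05], [0, 0.005, -0.1], [0, 0.005, -0.15]]' --dr '[[0, 0, 0], [0, 0, 0], [0, 0, 0], [0, 0, 0], [0, 0, 0], [0, 0, 0], [0, 0, 0], [0, 0, 0], [0, 0, 0], [0, 0, 0]]' --claw '[0, 0, 0, 0.5, 0.5, 0.5, 0.5, 0.5, 0.5, 0.5]'

```text
time_s: 41.2
tcp_pos: [0.6829, -0.1819, 0.2533]
eef_rot: [180.0, 0.0, -86.0]
contact_force: [-0.1, -1.4, 1.2]
gripper_width: 0.0439
gripper_force: 0.0
```

Run:
```python
from look import *; from plan import *
for i in range(3):r.capture("top")
c=r.capture("side"); save(c,"s5.png"); plate(c); st()
w=cloud(c);H=hsv(c); red=((H[...,0]<4)|(H[...,0]>174))&(H[...,1]>170)&(w[...,2]>.12)&(w[...,0]>.5)&(abs(w[...,1]+.18)<.06); p=w[red]; print(len(p),tocoord(np.median(p,0)))
plan([([*pw(-20,-60,260)],-86,5,0),([*pw(25,149,260)],-86,8,0),([*pw(25,149,115)],-86,5,0),([*pw(25,149,115)],-86,2,0)])
```

```text
plate x 179 -95.1
41.4 press (np.float64(34.5), np.float64(-169.9), np.float64(252.9)) [-179.9    0.   -86. ] F [-0.5 -0.1 -0.6] w 0.0437 0.0
138 (np.float64(30.8), np.float64(-179.9), np.float64(205.2))
[[-0.044,0.022,-0.003],[-0.088,0.044,-0.006],[-0.132,0.065,-0.009],[-0.176,0.087,-0.011],[-0.22,0.109,-0.014],[-0.272,0.098,-0.014],[-0.324,0.087,-0.014],[-0.376,0.075,-0.014],[-0.429,0.064,-0.014],[-0.481,0.053,-0.014]] [[0.0,0.0,0.0],[0.0,0.0,0.0],[0.0,0.0,0.0],[0.0,0.0,0.0],[0.0,0.0,0.0],[0.0,0.0,0.0],[0.0,0.0,0.0],[0.0,0.0,0.0],[0.0,0.0,0.0],[0.0,0.0,0.0]] [0,0,0,0,0,0,0,0,0,0]
[[-0.052,-0.011,0.0],[-0.104,-0.023,0.0],[-0.157,-0.034,0.0],[-0.157,-0.034,0.058],[-0.157,-0.034,0.116],[-0.157,-0.034,0.174],[-0.157,-0.034,0.232],[-0.157,-0.034,0.29],[-0.157,-0.034,0.29],[-0.157,-0.034,0.29]] [[0.0,0.0,0.0],[0.0,0.0,0.0],[0.0,0.0,0.0],[0.0,0.0,0.0],[0.0,0.0,0.0],[0.0,0.0,0.0],[0.0,0.0,0.0],[0.0,0.0,0.0],[0.0,0.0,0.0],[0.0,0.0,0.0]] [0,0,0,0,0,0,0,0,0,0]
```

View pics/s5.png

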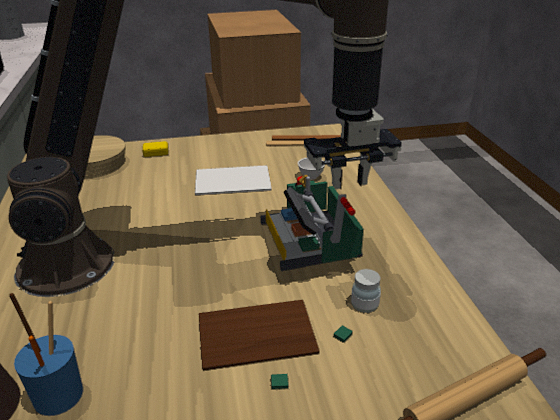

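Request:
jog_arm --travel '[[-0.044, 0.022, -0.003], [-0.088, 0.044, -0.006], [-0.132, 0.065, -0.009], [-0.176, 0.087, -0.011], [-0.22, 0.109, -0.014], [-0.272, 0.098, -0.014], [-0.324, 0.087, -0.014], [-0.376, 0.075, -0.014], [-0.429, 0.064, -0.014], [-0.481, 0.053, -0.014]]' --dr '[[0, 0, 0], [0, 0, 0], [0, 0, 0], [0, 0, 0], [0, 0, 0], [0, 0, 0], [0, 0, 0], [0, 0, 0], [0, 0, 0], [0, 0, 0]]' --claw '[0, 0, 0, 0, 0, 0, 0, 0, 0, 0]'

```text
time_s: 42.65
tcp_pos: [0.6393, 0.0576, 0.2595]
eef_rot: [180.0, 0.0, -86.0]
contact_force: [-0.6, -1.3, 0.0]
gripper_width: 0.0003
gripper_force: 0.0
```

Request:
jog_arm --travel '[[-0.052, -0.011, 0], [-0.104, -0.023, 0], [-0.157, -0.034, 0], [-0.157, -0.034, 0.058], [-0.157, -0.034, 0.116], [-0.157, -0.034, 0.174], [-0.157, -0.034, 0.232], [-0.157, -0.034, 0.285], [-0.157, -0.034, 0.285], [-0.157, -0.034, 0.285]]' --dr '[[0, 0, 0], [0, 0, 0], [0, 0, 0], [0, 0, 0], [0, 0, 0], [0, 0, 0], [0, 0, 0], [0, 0, 0], [0, 0, 0], [0, 0, 0]]' --claw '[0, 0, 0, 0, 0, 0, 0, 0, 0, 0]'

```text
time_s: 43.9
tcp_pos: [0.652, 0.1361, 0.1181]
eef_rot: [-179.9, -0.0, -86.0]
contact_force: [-0.4, 0.5, -0.1]
gripper_width: 0.0005
gripper_force: 0.0
```

Run:
```python
from look import *
st(); r.capture("side"); st()
```

```text
43.9 press (np.float64(25.7), np.float64(149.5), np.float64(118.1)) [-179.9   -0.   -86. ] F [-0.4  0.5 -0.1] w 0.0005 0.0
43.95 press (np.float64(25.9), np.float64(149.5), np.float64(118.5)) [-179.9    0.   -86. ] F [-0.3  0.3  0.3] w 0.0003 0.0
```

Request:
jog_arm --travel '[[0, 0, 0.015], [0, 0, 0.025], [0, 0, 0.033], [0, 0, 0.04], [0, 0, 0.044], [0, 0, 0.044], [0, 0, 0.03], [0, 0, 0], [0, 0, -0.1], [0, 0, -0.2]]' --dr '[[0, 0, 0], [0, 0, 0], [0, 0, 0], [0, 0, 0], [0, 0, 0], [0, 0, 0], [0, 0, 0], [0, 0, 0], [0, 0, 0], [0, 0, 0]]' --claw '[0, 0, 0, 0, 0, 0, 0, 0, 0, 0]'

```text
time_s: 45.2
tcp_pos: [0.6504, 0.1351, 0.2181]
eef_rot: [179.9, -0.0, -86.0]
contact_force: [0.7, 0.2, 0.2]
gripper_width: 0.0005
gripper_force: 0.0
```

Run:
```python
from look import *; from plan import *
for i in range(3):r.capture("top")
c=r.capture("side"); save(c,"s6.png"); plate(c); st()
w=cloud(c);H=hsv(c); red=((H[...,0]<4)|(H[...,0]>174))&(H[...,1]>170)&(w[...,2]>.12)&(w[...,0]>.5)&(abs(w[...,1]+.18)<.06); p=w[red]; print(len(p),tocoord(np.median(p,0)))
plan([([*pw(-60,100,215)],-60,4,0),([*pw(-150,0,180)],4,7,0),([*pw(-150,0,24)],4,7,0),([*pw(-150,0,24)],4,2,0)])
```

```text
plate x 179 -95.0
45.4 press (np.float64(24.9), np.float64(149.1), np.float64(218.4)) [-1.799e+02  1.000e-01 -8.600e+01] F [-0.9  0.6 -0.8] w 0.0004 0.0
120 (np.float64(-50.0), np.float64(-174.4), np.float64(177.8))
[[0.025,0.042,0.002],[0.049,0.085,0.003],[0.074,0.127,0.005],[0.098,0.17,0.007],[0.127,0.196,0.016],[0.155,0.221,0.026],[0.184,0.247,0.036],[0.213,0.273,0.046],[0.241,0.298,0.056],[0.27,0.324,0.066]] [[0.0,0.0,-0.018],[0.0,0.0,-0.036],[0.0,0.0,-0.054],[0.0,0.0,-0.072],[0.0,0.0,-0.098],[0.0,0.0,-0.123],[0.0,0.0,-0.148],[0.0,0.0,-0.174],[0.0,0.0,-0.199],[0.0,0.0,-0.225]] [0,0,0,0,0,0,0,0,0,0]
[[-0.021,0.032,0.01],[-0.021,0.032,0.055],[-0.021,0.032,0.099],[-0.021,0.032,0.144],[-0.021,0.032,0.188],[-0.021,0.032,0.233],[-0.021,0.032,0.277],[-0.021,0.032,0.322],[-0.021,0.032,0.322],[-0.021,0.032,0.322]] [[0.0,0.0,-0.025],[0.0,0.0,-0.025],[0.0,0.0,-0.025],[0.0,0.0,-0.025],[0.0,0.0,-0.025],[0.0,0.0,-0.025],[0.0,0.0,-0.025],[0.0,0.0,-0.025],[0.0,0.0,-0.025],[0.0,0.0,-0.025]] [0,0,0,0,0,0,0,0,0,0]
```

View pics/s6.png

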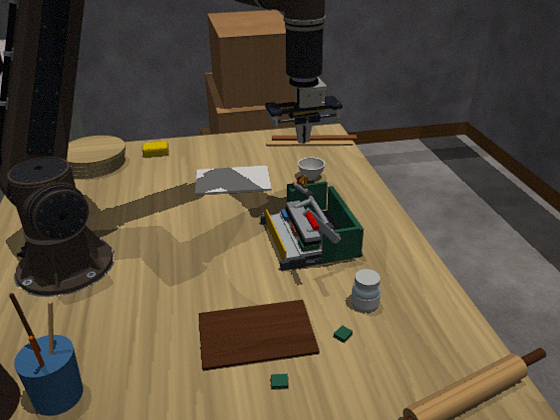

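Request:
jog_arm --travel '[[0.025, 0.042, 0.002], [0.049, 0.085, 0.003], [0.074, 0.127, 0.005], [0.098, 0.17, 0.007], [0.127, 0.196, 0.016], [0.155, 0.221, 0.026], [0.184, 0.247, 0.036], [0.213, 0.273, 0.046], [0.241, 0.298, 0.056], [0.27, 0.324, 0.066]]' --dr '[[0, 0, -0.018], [0, 0, -0.036], [0, 0, -0.054], [0, 0, -0.072], [0, 0, -0.098], [0, 0, -0.123], [0, 0, -0.148], [0, 0, -0.174], [0, 0, -0.199], [0, 0, -0.225]]' --claw '[0, 0, 0, 0, 0, 0, 0, 0, 0, 0]'

```text
time_s: 46.65
tcp_pos: [0.4974, -0.0112, 0.1826]
eef_rot: [180.0, 0.2, -4.7]
contact_force: [0.2, -0.2, 0.6]
gripper_width: 0.0005
gripper_force: 0.0
```

Request:
jog_arm --travel '[[-0.021, 0.032, 0.01], [-0.021, 0.032, 0.055], [-0.021, 0.032, 0.099], [-0.021, 0.032, 0.144], [-0.021, 0.032, 0.188], [-0.021, 0.032, 0.233], [-0.021, 0.032, 0.277], [-0.021, 0.032, 0.322], [-0.021, 0.032, 0.322], [-0.021, 0.032, 0.322]]' --dr '[[0, 0, -0.025], [0, 0, -0.025], [0, 0, -0.025], [0, 0, -0.025], [0, 0, -0.025], [0, 0, -0.025], [0, 0, -0.025], [0, 0, -0.025], [0, 0, -0.025], [0, 0, -0.025]]' --claw '[0, 0, 0, 0, 0, 0, 0, 0, 0, 0]'

```text
time_s: 47.9
tcp_pos: [0.487, -0.0256, 0.0232]
eef_rot: [180.0, 0.0, 4.0]
contact_force: [-0.2, -0.5, -0.3]
gripper_width: 0.0004
gripper_force: 0.0
```

Run:
```python
from look import *; from plan import *
r.capture("side"); st()
plan([([*pw(-98,0,24)],4,6,0),([*pw(-87.5,0,24)],4,4,0)])
```

```text
47.95 press (np.float64(-149.8), np.float64(-0.2), np.float64(23.6)) [180.  -0.   4.] F [ 0.2  0.2 -0.4] w 0.0002 0.0
[[0.017,0.0,0.0],[0.035,0.0,0.0],[0.052,0.0,0.0],[0.069,0.0,-0.001],[0.086,0.0,-0.001],[0.104,0.0,-0.001],[0.109,0.0,-0.001],[0.114,0.0,-0.001],[0.119,0.0,-0.001],[0.125,0.0,-0.001]] [[0.0,0.0,0.0],[0.0,0.0,0.0],[0.0,0.0,0.0],[0.0,0.0,0.0],[0.0,0.0,0.0],[0.0,0.0,0.0],[0.0,0.0,0.0],[0.0,0.0,0.0],[0.0,0.0,0.0],[0.0,0.0,0.0]] [0,0,0,0,0,0,0,0,0,0]
```

Request:
jog_arm --travel '[[0.02, 0, 0], [0.04, 0, 0], [0.06, 0, 0], [0.08, 0, -0.001], [0.095, 0, -0.001], [0.105, 0, -0.001], [0.115, 0, -0.001], [0.122, 0, -0.001], [0.127, 0, -0.001], [0.127, 0, -0.001]]' --dr '[[0, 0, 0], [0, 0, 0], [0, 0, 0], [0, 0, 0], [0, 0, 0], [0, 0, 0], [0, 0, 0], [0, 0, 0], [0, 0, 0], [0, 0, 0]]' --claw '[0, 0, 0, 0, 0, 0, 0, 0, 0, 0]'

```text
time_s: 49.2
tcp_pos: [0.5434, -0.0224, 0.022]
eef_rot: [179.9, 0.8, 3.9]
contact_force: [-20.8, 4.0, 12.9]
gripper_width: 0.0004
gripper_force: 10.0
```

Request:
jog_arm --travel '[[0, 0, 0], [-0.014, 0, 0], [-0.032, 0, 0], [-0.05, 0, 0], [-0.07, 0, 0], [-0.09, 0, 0], [-0.11, 0, 0], [-0.13, 0, 0], [-0.15, 0, 0], [-0.17, 0, 0]]' --dr '[[0, 0, 0], [0, 0, 0], [0, 0, 0], [0, 0, 0], [0, 0, 0], [0, 0, 0], [0, 0, 0], [0, 0, 0], [0, 0, 0], [0, 0, 0]]' --claw '[0, 0, 0, 0, 0, 0, 0, 0, 0, 0]'

```text
time_s: 50.45
tcp_pos: [0.4656, -0.0268, 0.0238]
eef_rot: [-180.0, -0.1, 4.0]
contact_force: [-0.5, -0.8, 0.9]
gripper_width: 0.0009
gripper_force: 0.6
```

Request:
jog_arm --travel '[[-0.016, 0, 0], [-0.032, 0, 0], [-0.05, 0, 0], [-0.07, 0, 0], [-0.08, 0, -0.04], [-0.08, 0, -0.1], [-0.08, 0, -0.16], [-0.08, 0, -0.22], [-0.08, 0, -0.25], [-0.08, 0, -0.25]]' --dr '[[0, 0, 0], [0, 0, 0], [0, 0, 0], [0, 0, 0], [0, 0, 0.02], [0, 0, 0.045], [0, 0, 0.07], [0, 0, 0.095], [0, 0, 0.12], [0, 0, 0.145]]' --claw '[0, 0, 0, 0, 0.3, 0.6, 0.6, 0.6, 0.6, 0.6]'

```text
time_s: 51.7
tcp_pos: [0.4265, -0.0294, 0.1499]
eef_rot: [-179.8, -0.1, -48.5]
contact_force: [0.4, -0.2, -0.5]
gripper_width: 0.0516
gripper_force: 0.0
```

Run:
```python
from look import *; from plan import *
st()
for n in("top","side"): c=r.capture(n); save(c,n[0]+"7.png"); plate(c); press(c)
```

```text
51.7 press (np.float64(-210.8), np.float64(0.1), np.float64(149.9)) [-1.798e+02 -1.000e-01 -4.850e+01] F [ 0.4 -0.2 -0.5] w 0.0516 0.0
plate x 52 -172.75
red 225 [-103.5, 0.5, 36.0, 41.6, 86.0] z,slope [-3.0000e-03  1.0000e-02  4.5261e+01]
blue 187 [-110.8, 76.5, 41.3, 34.5, 0.3] z,slope [ 4.0000e-03 -3.0000e-03  4.5186e+01]
green 208 [-103.9, -71.6, 34.3, 40.3, 89.0] z,slope [-9.0000e-03 -3.0000e-03  4.5328e+01]
plate x 158 -173.14999999999998
red 144 [-100.5, -2.2, 43.5, 42.6, 4.3] z,slope [-1.7000e-02  2.7000e-02  4.4277e+01]
blue 123 [-109.2, 74.2, 42.5, 41.1, 0.7] z,slope [-2.300e-02  5.800e-02  4.411e+01]
green 128 [-101.6, -74.8, 39.6, 40.5, 89.3] z,slope [ 1.2000e-02 -1.8000e-02  4.4789e+01]
```

View pics/t7.png

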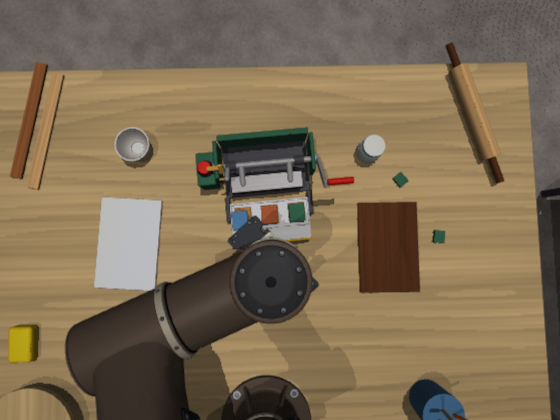

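```bash
cat >> plan.py <<'E'
def sh(x,y,z):
    a=np.radians(-4.5); return np.array([.469+(x*np.cos(a)-y*np.sin(a))/1000,.355+(x*np.sin(a)+y*np.cos(a))/1000,z/1000])
E
python3 - <<'E'
from look import *; from plan import *
for i in range(2): r.capture("side")
st()
b=(-109,76.5)
plan([([*pw(*b,130)],-86,6,.68),([*pw(*b,60)],-86,3,.68),([*pw(*b,60)],-86,1,.68)])
E
```

```text
51.9 press (np.float64(-211.8), np.float64(-0.1), np.float64(148.4)) [180.   0. -48.] F [-0.4 -0.7 -0.5] w 0.0527 0.0
[[0.001,-0.043,0.006],[0.002,-0.085,0.012],[0.003,-0.128,0.018],[0.004,-0.171,0.025],[0.005,-0.214,0.031],[0.006,-0.256,0.037],[0.006,-0.256,0.083],[0.006,-0.256,0.13],[0.006,-0.256,0.177],[0.006,-0.256,0.177]] [[0.0,0.0,0.018],[0.0,0.0,0.035],[0.0,0.0,0.053],[0.0,0.0,0.07],[0.0,0.0,0.088],[0.0,0.0,0.106],[0.0,0.0,0.106],[0.0,0.0,0.106],[0.0,0.0,0.106],[0.0,0.0,0.106]] [0.68,0.68,0.68,0.68,0.68,0.68,0.68,0.68,0.68,0.68]
```

Request:
jog_arm --travel '[[0.001, -0.043, 0.006], [0.002, -0.085, 0.012], [0.003, -0.128, 0.018], [0.004, -0.171, 0.025], [0.005, -0.214, 0.031], [0.006, -0.256, 0.037], [0.006, -0.256, 0.083], [0.006, -0.256, 0.13], [0.006, -0.256, 0.177], [0.006, -0.256, 0.177]]' --dr '[[0, 0, 0.018], [0, 0, 0.035], [0, 0, 0.053], [0, 0, 0.07], [0, 0, 0.088], [0, 0, 0.106], [0, 0, 0.106], [0, 0, 0.106], [0, 0, 0.106], [0, 0, 0.106]]' --claw '[0.68, 0.68, 0.68, 0.68, 0.68, 0.68, 0.68, 0.68, 0.68, 0.68]'

```text
time_s: 53.15
tcp_pos: [0.5218, 0.0527, 0.0582]
eef_rot: [179.8, -0.1, -86.2]
contact_force: [1.2, -0.1, 0.7]
gripper_width: 0.0595
gripper_force: 0.0
```

Run:
```python
from look import *; from plan import *
for i in range(3): r.capture("side")
st()
b=(-109,76.5); t=(75,-30)
plan([([*pw(*b,37)],-86,3,.68),([*pw(*b,37)],-86,2,.68),([*pw(*b,37)],-86,5,.2),
([*pw(*b,130)],-86,5,.2),([*sh(*t,130)],-90,8,.2),([*sh(*t,30)],-90,5,.2),([*sh(*t,30)],-90,2,.2)])
```

```text
53.3 press (np.float64(-108.0), np.float64(76.0), np.float64(60.8)) [-180.     0.   -86.3] F [-0.2 -0.4  0.2] w 0.0596 0.0
[[0.0,0.001,0.016],[-0.001,0.001,0.032],[-0.001,0.002,0.048],[-0.001,0.002,0.048],[-0.001,0.002,0.048],[-0.001,0.002,0.048],[-0.001,0.002,0.048],[-0.001,0.002,0.048],[-0.001,0.002,0.048],[-0.001,0.002,0.048]] [[0.0,0.0,0.0],[0.0,0.0,-0.001],[0.0,0.0,-0.001],[0.0,0.0,-0.001],[0.0,0.0,-0.001],[0.0,0.0,-0.001],[0.0,0.0,-0.001],[0.0,0.0,-0.001],[0.0,0.0,-0.001],[0.0,0.0,-0.001]] [0.68,0.68,0.68,0.68,0.68,0.2,0.2,0.2,0.2,0.2]
[[0.0,0.0,-0.038],[0.0,0.0,-0.075],[0.0,0.0,-0.112],[0.0,0.0,-0.149],[0.0,0.0,-0.186],[-0.066,-0.009,-0.186],[-0.132,-0.019,-0.186],[-0.197,-0.028,-0.186],[-0.263,-0.037,-0.186],[-0.329,-0.047,-0.186]] [[0.0,0.0,0.0],[0.0,0.0,0.0],[0.0,0.0,0.0],[0.0,0.0,0.0],[0.0,0.0,0.0],[0.0,0.0,0.002],[0.0,0.0,0.003],[0.0,0.0,0.004],[0.0,0.0,0.006],[0.0,0.0,0.007]] [0.2,0.2,0.2,0.2,0.2,0.2,0.2,0.2,0.2,0.2]
[[-0.066,-0.006,0.0],[-0.132,-0.013,0.0],[-0.199,-0.019,0.0],[-0.199,-0.019,0.04],[-0.199,-0.019,0.08],[-0.199,-0.019,0.12],[-0.199,-0.019,0.16],[-0.199,-0.019,0.2],[-0.199,-0.019,0.2],[-0.199,-0.019,0.2]] [[0.0,0.0,0.002],[0.0,0.0,0.003],[0.0,0.0,0.004],[0.0,0.0,0.004],[0.0,0.0,0.004],[0.0,0.0,0.004],[0.0,0.0,0.004],[0.0,0.0,0.004],[0.0,0.0,0.004],[0.0,0.0,0.004]] [0.2,0.2,0.2,0.2,0.2,0.2,0.2,0.2,0.2,0.2]
```

Request:
jog_arm --travel '[[0, 0.001, 0.016], [-0.001, 0.001, 0.032], [-0.001, 0.002, 0.048], [-0.001, 0.002, 0.048], [-0.001, 0.002, 0.048], [-0.001, 0.002, 0.048], [-0.001, 0.002, 0.048], [-0.001, 0.002, 0.048], [-0.001, 0.002, 0.048], [-0.001, 0.002, 0.048]]' --dr '[[0, 0, 0], [0, 0, -0.001], [0, 0, -0.001], [0, 0, -0.001], [0, 0, -0.001], [0, 0, -0.001], [0, 0, -0.001], [0, 0, -0.001], [0, 0, -0.001], [0, 0, -0.001]]' --claw '[0.68, 0.68, 0.68, 0.68, 0.68, 0.2, 0.2, 0.2, 0.2, 0.2]' --newtons 25

```text
time_s: 54.55
tcp_pos: [0.523, 0.0541, 0.0364]
eef_rot: [-179.9, 0.0, -86.0]
contact_force: [2.6, -0.2, 0.8]
gripper_width: 0.0457
gripper_force: 25.0
```

Request:
jog_arm --travel '[[0, 0, -0.038], [0, 0, -0.075], [0, 0, -0.112], [0, 0, -0.149], [0, 0, -0.186], [-0.066, -0.009, -0.186], [-0.132, -0.019, -0.186], [-0.197, -0.028, -0.186], [-0.263, -0.037, -0.186], [-0.329, -0.047, -0.186]]' --dr '[[0, 0, 0], [0, 0, 0], [0, 0, 0], [0, 0, 0], [0, 0, 0], [0, 0, 0.002], [0, 0, 0.003], [0, 0, 0.004], [0, 0, 0.006], [0, 0, 0.007]]' --claw '[0.2, 0.2, 0.2, 0.2, 0.2, 0.2, 0.2, 0.2, 0.2, 0.2]'

```text
time_s: 55.8
tcp_pos: [0.5332, 0.22, 0.1284]
eef_rot: [179.9, -0.1, -88.6]
contact_force: [0.5, 0.5, 0.0]
gripper_width: 0.0457
gripper_force: 25.0
```

Request:
jog_arm --travel '[[-0.066, -0.006, 0], [-0.132, -0.013, 0], [-0.199, -0.019, 0], [-0.199, -0.019, 0.04], [-0.199, -0.019, 0.08], [-0.199, -0.019, 0.12], [-0.199, -0.019, 0.16], [-0.199, -0.019, 0.2], [-0.199, -0.019, 0.2], [-0.199, -0.019, 0.2]]' --dr '[[0, 0, 0.002], [0, 0, 0.003], [0, 0, 0.004], [0, 0, 0.004], [0, 0, 0.004], [0, 0, 0.004], [0, 0, 0.004], [0, 0, 0.004], [0, 0, 0.004], [0, 0, 0.004]]' --claw '[0.2, 0.2, 0.2, 0.2, 0.2, 0.2, 0.2, 0.2, 0.2, 0.2]'

```text
time_s: 57.05
tcp_pos: [0.5412, 0.3192, 0.0294]
eef_rot: [180.0, -0.0, -90.0]
contact_force: [0.6, 0.5, -0.8]
gripper_width: 0.0457
gripper_force: 25.0
```

Run:
```python
from look import *; from plan import *
st(); r.capture("side"); st(); s=r.get_state(); print(s["tcp_pos"])
c=r.capture("side"); plate(c); press(c)
t=(75,-30)
plan([([*sh(*t,18)],-90,4,.2)])
```

```text
57.05 press (np.float64(-72.1), np.float64(339.8), np.float64(29.4)) [180.  -0. -90.] F [ 0.6  0.5 -0.8] w 0.0457 25.0
57.1 press (np.float64(-71.8), np.float64(340.1), np.float64(29.8)) [-180.    0.  -90.] F [ 0.1 -0.1 -0.5] w 0.0458 25.0
[0.54143285 0.31942306 0.0298255 ]
plate x 165 -173.2
red 142 [-101.0, -5.7, 43.5, 44.2, 1.2] z,slope [-2.3000e-02  1.5000e-02  4.4258e+01]
blue few 0
green 120 [-101.5, -73.6, 39.7, 41.1, 87.0] z,slope [ 1.3000e-02 -3.4000e-02  4.4735e+01]
[[0.0,0.0,0.006],[0.0,0.0,0.012],[0.001,0.0,0.018],[0.001,0.0,0.024],[0.001,0.0,0.024],[0.001,0.0,0.024],[0.001,0.0,0.024],[0.001,0.0,0.024],[0.001,0.0,0.024],[0.001,0.0,0.024]] [[0.0,0.0,0.0],[0.0,0.0,0.0],[0.0,0.0,0.0],[0.0,0.0,0.0],[0.0,0.0,0.0],[0.0,0.0,0.0],[0.0,0.0,0.0],[0.0,0.0,0.0],[0.0,0.0,0.0],[0.0,0.0,0.0]] [0.2,0.2,0.2,0.2,0.2,0.2,0.2,0.2,0.2,0.2]
```

Request:
jog_arm --travel '[[0, 0, 0.006], [0, 0, 0.012], [0, 0, 0.018], [0, 0, 0.024], [0, 0, 0.024], [0, 0, 0.024], [0, 0, 0.024], [0, 0, 0.024], [0, 0, -0.06], [0, 0, -0.18]]' --dr '[[0, 0, 0], [0, 0, 0], [0, 0, 0], [0, 0, 0], [0, 0, 0], [0, 0, 0], [0, 0, 0], [0, 0, 0], [0, 0, 0], [0, 0, 0]]' --claw '[0.2, 0.2, 0.2, 0.2, 0.2, 0.68, 0.68, 0.68, 0.68, 0.68]'

```text
time_s: 58.4
tcp_pos: [0.5403, 0.3183, 0.1185]
eef_rot: [179.8, -0.2, -90.0]
contact_force: [0.8, 0.8, 0.3]
gripper_width: 0.0599
gripper_force: 0.0
```

Run:
```python
from look import *; from plan import *
st()
b=(-101,0)
plan([([*pw(*b,120)],-86,10,.68),([*pw(*b,60)],-86,4,.68),([*pw(*b,60)],-86,6,.68)],start=([.5414,.3194,.1198],-90))
```

```text
58.4 press (np.float64(-73.1), np.float64(339.0), np.float64(118.5)) [179.8  -0.2 -90. ] F [0.8 0.8 0.3] w 0.0599 0.0
[[0.068,0.001,0.0],[0.136,0.002,0.0],[0.205,0.003,0.0],[0.273,0.004,0.0],[0.341,0.005,0.0],[0.409,0.006,0.0],[0.478,0.007,0.0],[0.546,0.009,0.0],[0.614,0.01,0.0],[0.682,0.011,0.0]] [[0.0,0.0,-0.001],[0.0,0.0,-0.002],[0.0,0.0,-0.003],[0.0,0.0,-0.004],[0.0,0.0,-0.006],[0.0,0.0,-0.007],[0.0,0.0,-0.008],[0.0,0.0,-0.009],[0.0,0.0,-0.01],[0.0,0.0,-0.011]] [0.68,0.68,0.68,0.68,0.68,0.68,0.68,0.68,0.68,0.68]
[[0.001,0.0,0.03],[0.001,0.0,0.06],[0.001,0.0,0.09],[0.001,0.0,0.12],[0.001,0.0,0.12],[0.001,0.0,0.12],[0.001,0.0,0.12],[0.001,0.0,0.12],[0.001,0.0,0.12],[0.001,0.0,0.12]] [[0.0,0.0,0.0],[0.0,0.0,0.0],[0.0,0.0,0.0],[0.0,0.0,0.0],[0.0,0.0,0.0],[0.0,0.0,0.0],[0.0,0.0,0.0],[0.0,0.0,0.0],[0.0,0.0,0.0],[0.0,0.0,0.0]] [0.68,0.68,0.68,0.68,0.68,0.68,0.68,0.68,0.68,0.68]
```

Request:
jog_arm --travel '[[0.068, 0.001, 0], [0.136, 0.002, 0], [0.205, 0.003, 0], [0.273, 0.004, 0], [0.341, 0.005, 0], [0.409, 0.006, 0], [0.478, 0.007, 0], [0.546, 0.009, 0], [0.614, 0.01, 0], [0.682, 0.011, 0]]' --dr '[[0, 0, -0.001], [0, 0, -0.002], [0, 0, -0.003], [0, 0, -0.004], [0, 0, -0.006], [0, 0, -0.007], [0, 0, -0.008], [0, 0, -0.009], [0, 0, -0.01], [0, 0, -0.011]]' --claw '[0.68, 0.68, 0.68, 0.68, 0.68, 0.68, 0.68, 0.68, 0.68, 0.68]'

```text
time_s: 59.65
tcp_pos: [0.5358, -0.0228, 0.1193]
eef_rot: [-180.0, 0.0, -86.0]
contact_force: [-0.3, 0.6, -0.0]
gripper_width: 0.0595
gripper_force: 0.0
```

Request:
jog_arm --travel '[[0, 0, 0.03], [0, 0, 0.06], [0, 0, 0.09], [0, 0, 0.12], [0, 0, 0.12], [0, 0, 0.12], [0, 0, 0.12], [0, 0, 0.12], [0, 0, 0.12], [0, 0, 0.12]]' --dr '[[0, 0, 0], [0, 0, 0], [0, 0, 0], [0, 0, 0], [0, 0, 0], [0, 0, 0], [0, 0, 0], [0, 0, 0], [0, 0, 0], [0, 0, 0]]' --claw '[0.68, 0.68, 0.68, 0.68, 0.68, 0.68, 0.68, 0.68, 0.68, 0.68]'

```text
time_s: 60.9
tcp_pos: [0.5359, -0.0218, 0.0592]
eef_rot: [-180.0, 0.0, -86.0]
contact_force: [-0.9, 0.4, 0.5]
gripper_width: 0.0598
gripper_force: 0.0
```

Run:
```python
from look import *; from plan import *
c=r.capture("top"); press(c)
for k,v in tiles(c).items(): print(k,v)
st()
b=(-101,0); t=(0,30)
plan([([*pw(*b,37)],-86,3,.68),([*pw(*b,37)],-86,2,.68),([*pw(*b,37)],-86,5,.2),
([*pw(*b,120)],-86,4,.2),([*sh(*t,120)],-90,10,.2),([*sh(*t,30)],-90,4,.2),([*sh(*t,30)],-90,2,.2)])
```

```text
red few 0
blue few 0
green 122 [-104.2, -75.8, 28.5, 39.2, 83.9] z,slope [1.3000e-02 3.4000e-02 4.5023e+01]
red [(array([ 958.1, -528.7,   64.6,   19. ,   14.5]), np.int32(129), array([ 958.9, -527.1,   30.7])), (array([ 641.6, -627.1,   67.9,   17.4,   17.8]), np.int32(132), array([ 641.6, -625.9,   31. ]))]
60.95 press (np.float64(-101.1), np.float64(0.1), np.float64(59.2)) [-180.    0.  -86.] F [ 0.1 -0.6 -0.4] w 0.06 0.0
[[0.0,0.0,0.015],[0.0,0.0,0.03],[0.0,0.0,0.044],[0.0,0.0,0.044],[0.0,0.0,0.044],[0.0,0.0,0.044],[0.0,0.0,0.044],[0.0,0.0,0.044],[0.0,0.0,0.044],[0.0,0.0,0.044]] [[0.0,0.0,0.0],[0.0,0.0,0.0],[0.0,0.0,0.0],[0.0,0.0,0.0],[0.0,0.0,0.0],[0.0,0.0,0.0],[0.0,0.0,0.0],[0.0,0.0,0.0],[0.0,0.0,0.0],[0.0,0.0,0.0]] [0.68,0.68,0.68,0.68,0.68,0.2,0.2,0.2,0.2,0.2]
[[0.0,0.0,-0.041],[0.0,0.0,-0.083],[0.0,0.0,-0.124],[0.0,0.0,-0.166],[-0.082,0.007,-0.166],[-0.164,0.014,-0.166],[-0.246,0.021,-0.166],[-0.328,0.029,-0.166],[-0.41,0.036,-0.166],[-0.492,0.043,-0.166]] [[0.0,0.0,0.0],[0.0,0.0,0.0],[0.0,0.0,0.0],[0.0,0.0,0.0],[0.0,0.0,0.001],[0.0,0.0,0.002],[0.0,0.0,0.003],[0.0,0.0,0.004],[0.0,0.0,0.006],[0.0,0.0,0.007]] [0.2,0.2,0.2,0.2,0.2,0.2,0.2,0.2,0.2,0.2]
[[-0.082,0.011,0.0],[-0.163,0.022,0.0],[-0.245,0.033,0.0],[-0.327,0.044,0.0],[-0.327,0.044,0.045],[-0.327,0.044,0.09],[-0.327,0.044,0.135],[-0.327,0.044,0.18],[-0.327,0.044,0.18],[-0.327,0.044,0.18]] [[0.0,0.0,0.001],[0.0,0.0,0.002],[0.0,0.0,0.003],[0.0,0.0,0.004],[0.0,0.0,0.004],[0.0,0.0,0.004],[0.0,0.0,0.004],[0.0,0.0,0.004],[0.0,0.0,0.004],[0.0,0.0,0.004]] [0.2,0.2,0.2,0.2,0.2,0.2,0.2,0.2,0.2,0.2]
```

Request:
jog_arm --travel '[[0, 0, 0.015], [0, 0, 0.03], [0, 0, 0.044], [0, 0, 0.044], [0, 0, 0.044], [0, 0, 0.044], [0, 0, 0.044], [0, 0, 0.044], [0, 0, 0.044], [0, 0, 0.044]]' --dr '[[0, 0, 0], [0, 0, 0], [0, 0, 0], [0, 0, 0], [0, 0, 0], [0, 0, 0], [0, 0, 0], [0, 0, 0], [0, 0, 0], [0, 0, 0]]' --claw '[0.68, 0.68, 0.68, 0.68, 0.68, 0.2, 0.2, 0.2, 0.2, 0.2]'

```text
time_s: 62.2
tcp_pos: [0.5361, -0.0217, 0.0373]
eef_rot: [-180.0, 0.0, -86.0]
contact_force: [-0.4, 0.0, 3.0]
gripper_width: 0.0456
gripper_force: 24.9
```

Request:
jog_arm --travel '[[0, 0, -0.041], [0, 0, -0.083], [0, 0, -0.124], [0, 0, -0.166], [-0.082, 0.007, -0.166], [-0.164, 0.014, -0.166], [-0.246, 0.021, -0.166], [-0.328, 0.029, -0.166], [-0.41, 0.036, -0.166], [-0.492, 0.043, -0.166]]' --dr '[[0, 0, 0], [0, 0, 0], [0, 0, 0], [0, 0, 0], [0, 0, 0.001], [0, 0, 0.002], [0, 0, 0.003], [0, 0, 0.004], [0, 0, 0.006], [0, 0, 0.007]]' --claw '[0.2, 0.2, 0.2, 0.2, 0.2, 0.2, 0.2, 0.2, 0.2, 0.2]'

```text
time_s: 63.45
tcp_pos: [0.4967, 0.2233, 0.1199]
eef_rot: [180.0, -0.0, -88.5]
contact_force: [0.8, -0.2, -0.9]
gripper_width: 0.0457
gripper_force: 24.9
```

Request:
jog_arm --travel '[[-0.082, 0.011, 0], [-0.163, 0.022, 0], [-0.245, 0.033, 0], [-0.327, 0.044, 0], [-0.327, 0.044, 0.045], [-0.327, 0.044, 0.09], [-0.327, 0.044, 0.135], [-0.327, 0.044, 0.18], [-0.327, 0.044, 0.18], [-0.327, 0.044, 0.18]]' --dr '[[0, 0, 0.001], [0, 0, 0.002], [0, 0, 0.003], [0, 0, 0.004], [0, 0, 0.004], [0, 0, 0.004], [0, 0, 0.004], [0, 0, 0.004], [0, 0, 0.004], [0, 0, 0.004]]' --claw '[0.2, 0.2, 0.2, 0.2, 0.2, 0.2, 0.2, 0.2, 0.2, 0.2]'

```text
time_s: 64.7
tcp_pos: [0.4714, 0.3853, 0.0306]
eef_rot: [-180.0, 0.0, -90.0]
contact_force: [0.0, 0.0, -1.0]
gripper_width: 0.0456
gripper_force: 24.9
```

Run:
```python
from look import *; from plan import *
st(); c=r.capture("side");print(tiles(c));press(c); st(); s=r.get_state(); print(s["tcp_pos"])
t=(0,30)
plan([([*sh(*t,18)],-90,4,.2)])
```

```text
64.7 press (np.float64(-137.1), np.float64(410.6), np.float64(30.6)) [-180.    0.  -90.] F [ 0.  0. -1.] w 0.0456 24.9
{'red': [(array([ 965.3, -529.9,   56.8,   19.2,   15.8]), np.int32(166), array([ 965.4, -531.4,   31. ]))], 'blue': [(array([  62.4, -450.6,   86.3,   32.8,   20.2]), np.int32(293), array([  64.7, -456.4,   25.9]))]}
red few 0
blue few 0
green 129 [-101.7, -73.8, 40.2, 41.7, 88.9] z,slope [-2.8000e-02 -2.4000e-02  4.4746e+01]
64.75 press (np.float64(-136.9), np.float64(410.9), np.float64(31.0)) [-1.799e+02  1.000e-01 -9.000e+01] F [-0.3  0.2 -0.4] w 0.0456 24.9
[0.47157594 0.38555816 0.03101925]
[[0.0,0.0,0.007],[0.001,0.0,0.013],[0.001,0.0,0.02],[0.001,0.0,0.026],[0.001,0.0,0.026],[0.001,0.0,0.026],[0.001,0.0,0.026],[0.001,0.0,0.026],[0.001,0.0,0.026],[0.001,0.0,0.026]] [[0.0,0.0,0.0],[0.0,0.0,0.0],[0.0,0.0,0.0],[0.0,0.0,0.0],[0.0,0.0,0.0],[0.0,0.0,0.0],[0.0,0.0,0.0],[0.0,0.0,0.0],[0.0,0.0,0.0],[0.0,0.0,0.0]] [0.2,0.2,0.2,0.2,0.2,0.2,0.2,0.2,0.2,0.2]
```

Request:
jog_arm --travel '[[0, 0, 0.007], [0, 0, 0.013], [0, 0, 0.02], [0, 0, 0.025], [0, 0, 0.025], [0, 0, 0.025], [0, 0, 0.025], [0, 0, 0.025], [0, 0, -0.06], [0, 0, -0.18]]' --dr '[[0, 0, 0], [0, 0, 0], [0, 0, 0], [0, 0, 0], [0, 0, 0], [0, 0, 0], [0, 0, 0], [0, 0, 0], [0, 0, 0], [0, 0, 0]]' --claw '[0.2, 0.2, 0.2, 0.2, 0.2, 0.68, 0.68, 0.68, 0.68, 0.68]'

```text
time_s: 66.0
tcp_pos: [0.4704, 0.384, 0.1195]
eef_rot: [179.9, -0.2, -90.0]
contact_force: [1.5, 1.0, 0.0]
gripper_width: 0.0595
gripper_force: 0.0
```

Run:
```python
from look import *; from plan import *
st()
b=(-101.5,-71.5)
plan([([*pw(*b,120)],-86,10,.68),([*pw(*b,60)],-86,4,.68),([*pw(*b,60)],-86,6,.68)],start=([.4716,.3856,.1210],-90))
```

```text
66.0 press (np.float64(-138.2), np.float64(409.4), np.float64(119.5)) [179.9  -0.2 -90. ] F [1.5 1.  0. ] w 0.0595 0.0
[[0.096,-0.014,0.0],[0.192,-0.028,0.0],[0.287,-0.041,0.001],[0.383,-0.055,0.001],[0.479,-0.069,0.001],[0.575,-0.083,0.001],[0.67,-0.097,0.001],[0.766,-0.11,0.002],[0.862,-0.124,0.002],[0.958,-0.138,0.002]] [[0.0,0.0,-0.001],[0.0,0.0,-0.002],[0.0,0.0,-0.003],[0.0,0.0,-0.004],[0.0,0.0,-0.006],[0.0,0.0,-0.007],[0.0,0.0,-0.008],[0.0,0.0,-0.009],[0.0,0.0,-0.01],[0.0,0.0,-0.011]] [0.68,0.68,0.68,0.68,0.68,0.68,0.68,0.68,0.68,0.68]
[[0.0,0.0,0.03],[0.0,0.0,0.06],[0.0,0.0,0.09],[0.0,0.0,0.12],[0.0,0.0,0.12],[0.0,0.0,0.12],[0.0,0.0,0.12],[0.0,0.0,0.12],[0.0,0.0,0.12],[0.0,0.0,0.12]] [[0.0,0.0,0.0],[0.0,0.0,0.0],[0.0,0.0,0.0],[0.0,0.0,0.0],[0.0,0.0,0.0],[0.0,0.0,0.0],[0.0,0.0,0.0],[0.0,0.0,0.0],[0.0,0.0,0.0],[0.0,0.0,0.0]] [0.68,0.68,0.68,0.68,0.68,0.68,0.68,0.68,0.68,0.68]
```

Request:
jog_arm --travel '[[0.096, -0.014, 0], [0.192, -0.028, 0], [0.287, -0.041, 0.001], [0.383, -0.055, 0.001], [0.479, -0.069, 0.001], [0.575, -0.083, 0.001], [0.67, -0.097, 0.001], [0.766, -0.11, 0.002], [0.862, -0.124, 0.002], [0.958, -0.138, 0.002]]' --dr '[[0, 0, -0.001], [0, 0, -0.002], [0, 0, -0.003], [0, 0, -0.004], [0, 0, -0.006], [0, 0, -0.007], [0, 0, -0.008], [0, 0, -0.009], [0, 0, -0.01], [0, 0, -0.011]]' --claw '[0.68, 0.68, 0.68, 0.68, 0.68, 0.68, 0.68, 0.68, 0.68, 0.68]'

```text
time_s: 67.25
tcp_pos: [0.5405, -0.0955, 0.1193]
eef_rot: [-180.0, 0.0, -86.0]
contact_force: [0.3, 1.2, -0.8]
gripper_width: 0.0598
gripper_force: 0.0
```

Request:
jog_arm --travel '[[0, 0, 0.03], [0, 0, 0.06], [0, 0, 0.09], [0, 0, 0.12], [0, 0, 0.12], [0, 0, 0.12], [0, 0, 0.12], [0, 0, 0.12], [0, 0, 0.12], [0, 0, 0.12]]' --dr '[[0, 0, 0], [0, 0, 0], [0, 0, 0], [0, 0, 0], [0, 0, 0], [0, 0, 0], [0, 0, 0], [0, 0, 0], [0, 0, 0], [0, 0, 0]]' --claw '[0.68, 0.68, 0.68, 0.68, 0.68, 0.68, 0.68, 0.68, 0.68, 0.68]'

```text
time_s: 68.5
tcp_pos: [0.5405, -0.094, 0.0592]
eef_rot: [-180.0, 0.0, -86.0]
contact_force: [0.0, 0.1, 0.4]
gripper_width: 0.0594
gripper_force: 0.0
```

Run:
```python
from look import *; from plan import *
c=r.capture("top"); save(c,"t8.png")
for k,v in tiles(c).items(): print(k,v)
st()
b=(-101.5,-71.5); t=(-75,-30)
plan([([*pw(*b,37)],-86,3,.68),([*pw(*b,37)],-86,2,.68),([*pw(*b,37)],-86,5,.2),
([*pw(*b,120)],-86,4,.2),([*sh(*t,120)],-90,12,.2),([*sh(*t,30)],-90,4,.2)])
```

```text
red [(array([ 642.4, -627. ,   66.1,   17.5,   16.3]), np.int32(129), array([ 642.1, -625.5,   31. ])), (array([471.1, 383.9,  39.3,  41.7,  88.6]), np.int32(265), array([471.3, 383.4,  25. ]))]
68.55 press (np.float64(-101.7), np.float64(-72.3), np.float64(59.2)) [-180.    0.  -86.] F [0.7 0.5 0.1] w 0.0596 0.0
[[-0.001,0.0,0.015],[-0.001,0.0,0.03],[-0.002,0.0,0.044],[-0.002,0.0,0.044],[-0.002,0.0,0.044],[-0.002,0.0,0.044],[-0.002,0.0,0.044],[-0.002,0.0,0.044],[-0.002,0.0,0.044],[-0.002,0.0,0.044]] [[0.0,0.0,0.0],[0.0,0.0,0.0],[0.0,0.0,0.0],[0.0,0.0,0.0],[0.0,0.0,0.0],[0.0,0.0,0.0],[0.0,0.0,0.0],[0.0,0.0,0.0],[0.0,0.0,0.0],[0.0,0.0,0.0]] [0.68,0.68,0.68,0.68,0.68,0.2,0.2,0.2,0.2,0.2]
[[0.0,0.0,-0.041],[0.0,0.0,-0.083],[0.0,0.0,-0.124],[0.0,0.0,-0.166],[-0.072,0.019,-0.166],[-0.144,0.039,-0.166],[-0.216,0.059,-0.166],[-0.289,0.079,-0.166],[-0.361,0.099,-0.166],[-0.433,0.118,-0.166]] [[0.0,0.0,0.0],[0.0,0.0,0.0],[0.0,0.0,0.0],[0.0,0.0,0.0],[0.0,0.0,0.001],[0.0,0.0,0.002],[0.0,0.0,0.003],[0.0,0.0,0.004],[0.0,0.0,0.005],[0.0,0.0,0.006]] [0.2,0.2,0.2,0.2,0.2,0.2,0.2,0.2,0.2,0.2]
[[-0.071,0.023,0.0],[-0.143,0.045,0.0],[-0.214,0.068,0.0],[-0.286,0.09,0.0],[-0.357,0.113,0.0],[-0.429,0.135,0.0],[-0.429,0.135,0.045],[-0.429,0.135,0.09],[-0.429,0.135,0.135],[-0.429,0.135,0.18]] [[0.0,0.0,0.0],[0.0,0.0,0.001],[0.0,0.0,0.002],[0.0,0.0,0.003],[0.0,0.0,0.004],[0.0,0.0,0.005],[0.0,0.0,0.005],[0.0,0.0,0.005],[0.0,0.0,0.005],[0.0,0.0,0.005]] [0.2,0.2,0.2,0.2,0.2,0.2,0.2,0.2,0.2,0.2]
```

View pics/t8.png

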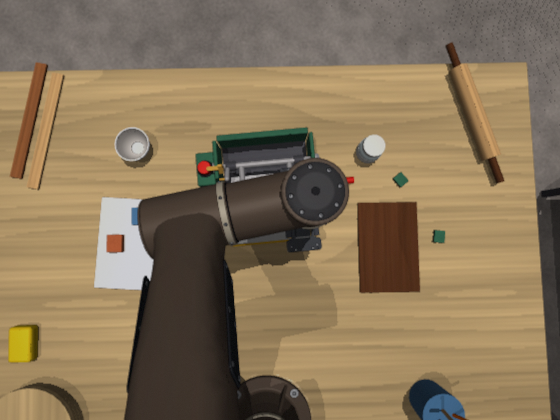

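Request:
jog_arm --travel '[[0, 0, 0.015], [0, 0, 0.03], [-0.001, 0, 0.044], [-0.001, 0, 0.044], [-0.001, 0, 0.044], [-0.001, 0, 0.044], [-0.001, 0, 0.044], [-0.001, 0, 0.044], [-0.001, 0, 0.044], [-0.001, 0, 0.044]]' --dr '[[0, 0, 0], [0, 0, 0], [0, 0, 0], [0, 0, 0], [0, 0, 0], [0, 0, 0], [0, 0, 0], [0, 0, 0], [0, 0, 0], [0, 0, 0]]' --claw '[0.68, 0.68, 0.68, 0.68, 0.68, 0.2, 0.2, 0.2, 0.2, 0.2]'

```text
time_s: 69.8
tcp_pos: [0.5405, -0.0934, 0.0373]
eef_rot: [-180.0, -0.0, -86.0]
contact_force: [-1.6, -0.2, 2.6]
gripper_width: 0.0456
gripper_force: 25.0
```

Request:
jog_arm --travel '[[0, 0, -0.041], [0, 0, -0.083], [0, 0, -0.124], [0, 0, -0.166], [-0.072, 0.019, -0.166], [-0.144, 0.039, -0.166], [-0.216, 0.059, -0.166], [-0.289, 0.079, -0.166], [-0.361, 0.099, -0.166], [-0.433, 0.118, -0.166]]' --dr '[[0, 0, 0], [0, 0, 0], [0, 0, 0], [0, 0, 0], [0, 0, 0.001], [0, 0, 0.002], [0, 0, 0.003], [0, 0, 0.004], [0, 0, 0.005], [0, 0, 0.006]]' --claw '[0.2, 0.2, 0.2, 0.2, 0.2, 0.2, 0.2, 0.2, 0.2, 0.2]'

```text
time_s: 71.05
tcp_pos: [0.4657, 0.1194, 0.1199]
eef_rot: [180.0, 0.0, -88.2]
contact_force: [0.1, 0.1, -0.4]
gripper_width: 0.0457
gripper_force: 25.0
```

Request:
jog_arm --travel '[[-0.071, 0.023, 0], [-0.143, 0.045, 0], [-0.214, 0.068, 0], [-0.286, 0.09, 0], [-0.357, 0.113, 0], [-0.429, 0.135, 0], [-0.429, 0.135, 0.045], [-0.429, 0.135, 0.09], [-0.429, 0.135, 0.135], [-0.429, 0.135, 0.18]]' --dr '[[0, 0, 0], [0, 0, 0.001], [0, 0, 0.002], [0, 0, 0.003], [0, 0, 0.004], [0, 0, 0.005], [0, 0, 0.005], [0, 0, 0.005], [0, 0, 0.005], [0, 0, 0.005]]' --claw '[0.2, 0.2, 0.2, 0.2, 0.2, 0.2, 0.2, 0.2, 0.2, 0.2]'

```text
time_s: 72.3
tcp_pos: [0.3919, 0.3305, 0.0292]
eef_rot: [180.0, -0.0, -90.0]
contact_force: [-0.1, -0.2, -1.1]
gripper_width: 0.0455
gripper_force: 25.0
```

Run:
```python
from look import *; from plan import *
st(); [r.capture("side") for i in range(4)]; st(); s=r.get_state(); print(s["tcp_pos"]); t=(-75,-30); print(sh(*t,18))
plan([([*sh(*t,18)],-90,4,.2)])
```

```text
72.3 press (np.float64(-220.2), np.float64(361.5), np.float64(29.2)) [180.  -0. -90.] F [-0.1 -0.2 -1.1] w 0.0455 25.0
72.5 press (np.float64(-220.1), np.float64(361.5), np.float64(30.1)) [ 1.8e+02 -1.0e-01 -9.0e+01] F [ 0.  -0.7 -1.1] w 0.046 25.0
[0.39206821 0.33047118 0.03005206]
[0.39187743 0.33097691 0.018     ]
[[0.0,0.0,0.006],[-0.001,0.0,0.012],[-0.001,0.0,0.018],[-0.001,0.0,0.024],[-0.001,0.0,0.024],[-0.001,0.0,0.024],[-0.001,0.0,0.024],[-0.001,0.0,0.024],[-0.001,0.0,0.024],[-0.001,0.0,0.024]] [[0.0,0.0,0.0],[0.0,0.0,0.0],[0.0,0.0,0.0],[0.0,0.0,0.0],[0.0,0.0,0.0],[0.0,0.0,0.0],[0.0,0.0,0.0],[0.0,0.0,0.0],[0.0,0.0,0.0],[0.0,0.0,0.0]] [0.2,0.2,0.2,0.2,0.2,0.2,0.2,0.2,0.2,0.2]
```

Request:
jog_arm --travel '[[0, 0, 0.006], [0, 0, 0.012], [0, 0, 0.018], [0, 0, 0.024], [0, 0, 0.024], [0, 0, 0.024], [0, 0, 0.024], [0, 0, 0.024], [0, 0, -0.06], [0, 0, -0.18]]' --dr '[[0, 0, 0], [0, 0, 0], [0, 0, 0], [0, 0, 0], [0, 0, 0], [0, 0, 0], [0, 0, 0], [0, 0, 0], [0, 0, 0], [0, 0, 0]]' --claw '[0.2, 0.2, 0.2, 0.2, 0.2, 0.7, 0.7, 0.7, 0.7, 0.7]'

```text
time_s: 73.75
tcp_pos: [0.3914, 0.3295, 0.1199]
eef_rot: [179.9, -0.2, -90.0]
contact_force: [0.7, 1.3, -0.3]
gripper_width: 0.0613
gripper_force: 0.0
```

Run:
```python
from look import *; from plan import *
st()
plan([([.43,.15,.15],-45,5,0),([*pw(-212,0,150)],4,8,0),([*pw(-212,0,24)],4,5,0),([*pw(-212,0,24)],4,2,0)],start=([.3921,.3305,.120],-90))
```

```text
73.75 press (np.float64(-220.7), np.float64(360.6), np.float64(119.9)) [179.9  -0.2 -90. ] F [ 0.7  1.3 -0.3] w 0.0613 0.0
[[0.072,-0.015,-0.012],[0.144,-0.03,-0.024],[0.217,-0.045,-0.036],[0.289,-0.061,-0.048],[0.361,-0.076,-0.06],[0.406,-0.075,-0.06],[0.451,-0.073,-0.06],[0.496,-0.072,-0.06],[0.541,-0.071,-0.06],[0.585,-0.07,-0.06]] [[0.0,0.0,-0.025],[0.0,0.0,-0.05],[0.0,0.0,-0.075],[0.0,0.0,-0.1],[0.0,0.0,-0.125],[0.0,0.0,-0.142],[0.0,0.0,-0.159],[0.0,0.0,-0.176],[0.0,0.0,-0.193],[0.0,0.0,-0.21]] [0,0,0,0,0,0,0,0,0,0]
[[0.01,0.044,0.0],[0.02,0.088,0.0],[0.03,0.132,0.0],[0.03,0.132,0.05],[0.03,0.132,0.101],[0.03,0.132,0.151],[0.03,0.132,0.202],[0.03,0.132,0.252],[0.03,0.132,0.252],[0.03,0.132,0.252]] [[0.0,0.0,-0.017],[0.0,0.0,-0.034],[0.0,0.0,-0.051],[0.0,0.0,-0.051],[0.0,0.0,-0.051],[0.0,0.0,-0.051],[0.0,0.0,-0.051],[0.0,0.0,-0.051],[0.0,0.0,-0.051],[0.0,0.0,-0.051]] [0,0,0,0,0,0,0,0,0,0]
```

Request:
jog_arm --travel '[[0.072, -0.015, -0.012], [0.144, -0.03, -0.024], [0.217, -0.045, -0.036], [0.289, -0.061, -0.048], [0.361, -0.076, -0.06], [0.406, -0.075, -0.06], [0.451, -0.073, -0.06], [0.496, -0.072, -0.06], [0.541, -0.071, -0.06], [0.585, -0.07, -0.06]]' --dr '[[0, 0, -0.025], [0, 0, -0.05], [0, 0, -0.075], [0, 0, -0.1], [0, 0, -0.125], [0, 0, -0.142], [0, 0, -0.159], [0, 0, -0.176], [0, 0, -0.193], [0, 0, -0.21]]' --claw '[0.7, 0.7, 0, 0, 0, 0, 0, 0, 0, 0]'

```text
time_s: 75.0
tcp_pos: [0.4271, 0.0374, 0.1502]
eef_rot: [-180.0, -0.0, -14.2]
contact_force: [-0.1, -0.0, -0.2]
gripper_width: 0.0002
gripper_force: 0.0
```

Request:
jog_arm --travel '[[0.01, 0.044, 0], [0.02, 0.088, 0], [0.03, 0.132, 0], [0.03, 0.132, 0.05], [0.03, 0.132, 0.101], [0.03, 0.132, 0.151], [0.03, 0.132, 0.202], [0.03, 0.132, 0.252], [0.03, 0.132, 0.252], [0.03, 0.132, 0.252]]' --dr '[[0, 0, -0.017], [0, 0, -0.034], [0, 0, -0.051], [0, 0, -0.051], [0, 0, -0.051], [0, 0, -0.051], [0, 0, -0.051], [0, 0, -0.051], [0, 0, -0.051], [0, 0, -0.051]]' --claw '[0, 0, 0, 0, 0, 0, 0, 0, 0, 0]'

```text
time_s: 76.25
tcp_pos: [0.4259, -0.0294, 0.0248]
eef_rot: [-180.0, -0.0, 4.0]
contact_force: [0.8, -0.6, -0.3]
gripper_width: 0.0008
gripper_force: 0.0
```

Run:
```python
from look import *; from plan import *
for n in("side","top"):
    c=r.capture(n); plate(c); save(c,n[0]+"9.png")
    w=cloud(c);
    for k,v in tiles(c).items(): print(k,v)
st()
plan([([*pw(-98,0,24)],4,10,0),([*pw(-87,0,24)],4,5,0),([*pw(-87,0,24)],4,1,0),([*pw(-130,0,24)],4,4,0)])
```

```text
plate x 67 -173.0
red [(array([ 965.3, -529.9,   57.6,   18.4,   15.6]), np.int32(174), array([ 965.8, -531.5,   30.9]))]
blue [(array([  62.3, -450.7,   86.9,   32.8,   20.7]), np.int32(288), array([  64.5, -456.2,   25.8]))]
plate x 80 -172.45
red [(array([ 958.5, -529.4,   64. ,   17.3,   16.3]), np.int32(124), array([ 958.8, -528.2,   31.3])), (array([ 643.4, -626.8,   64.4,   16.6,   19.2]), np.int32(124), array([ 644. , -625.6,   31.2])), (array([471.1, 384.9,  39.5,  41.8,  88.6]), np.int32(264), array([471.1, 383.6,  25. ]))]
blue [(array([540.1, 319.5,  38.8,  42.3,  88.9]), np.int32(258), array([540.2, 319.1,  25.1]))]
green [(array([392.3, 330.5,  37.7,  41.7,  88.4]), np.int32(253), array([392.3, 329.7,  25.4]))]
76.35 press (np.float64(-211.1), np.float64(0.3), np.float64(25.1)) [-1.8e+02 -1.0e-01  4.0e+00] F [ 0.4 -0.5  0.8] w 0.0006 0.0
[[0.023,0.0,0.0],[0.045,0.0,0.001],[0.068,0.0,0.001],[0.09,0.0,0.001],[0.113,0.0,0.001],[0.136,0.0,0.002],[0.158,0.0,0.002],[0.181,0.001,0.002],[0.204,0.001,0.002],[0.226,0.001,0.003]] [[0.0,0.0,0.0],[0.0,0.0,0.0],[0.0,0.0,0.0],[0.0,0.0,0.0],[0.0,0.0,0.0],[0.0,0.0,0.0],[0.0,0.0,0.0],[0.0,0.0,0.0],[0.0,0.0,0.0],[0.0,0.0,0.0]] [0,0,0,0,0,0,0,0,0,0]
[[0.005,0.0,0.0],[0.009,0.0,0.0],[0.013,0.0,0.0],[0.018,0.0,0.0],[0.022,0.0,0.0],[0.022,0.0,0.0],[0.001,0.0,0.0],[-0.021,0.0,0.0],[-0.042,0.0,0.0],[-0.064,0.0,0.0]] [[0.0,0.0,0.0],[0.0,0.0,0.0],[0.0,0.0,0.0],[0.0,0.0,0.0],[0.0,0.0,0.0],[0.0,0.0,0.0],[0.0,0.0,0.0],[0.0,0.0,0.0],[0.0,0.0,0.0],[0.0,0.0,0.0]] [0,0,0,0,0,0,0,0,0,0]
```

View pics/t9.png

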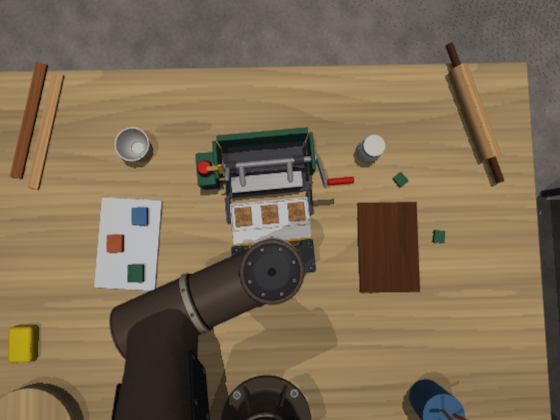

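Request:
jog_arm --travel '[[0.025, 0, 0], [0.05, 0, 0], [0.075, 0, 0.001], [0.1, 0, 0.001], [0.125, 0, 0.001], [0.15, 0, 0.002], [0.175, 0, 0.002], [0.195, 0, 0.002], [0.212, 0, 0.002], [0.226, 0, 0.002]]' --dr '[[0, 0, 0], [0, 0, 0], [0, 0, 0], [0, 0, 0], [0, 0, 0], [0, 0, 0], [0, 0, 0], [0, 0, 0], [0, 0, 0], [0, 0, 0]]' --claw '[0, 0, 0, 0, 0, 0, 0, 0, 0, 0]'

```text
time_s: 77.6
tcp_pos: [0.5366, -0.0222, 0.0224]
eef_rot: [180.0, 0.3, 3.9]
contact_force: [-7.1, 1.0, 4.8]
gripper_width: 0.0004
gripper_force: 3.6
```

Request:
jog_arm --travel '[[0.007, 0, 0], [0.013, 0, 0], [0.018, 0, 0], [0.022, 0, 0], [0.024, 0, 0], [0.024, 0, 0], [0.024, 0, 0], [0.024, 0, 0], [0.024, 0, 0], [0.024, 0, 0]]' --dr '[[0, 0, 0], [0, 0, 0], [0, 0, 0], [0, 0, 0], [0, 0, 0], [0, 0, 0], [0, 0, 0], [0, 0, 0], [0, 0, 0], [0, 0, 0]]' --claw '[0, 0, 0, 0, 0, 0, 0, 0, 0, 0]'

```text
time_s: 78.85
tcp_pos: [0.5434, -0.0222, 0.0216]
eef_rot: [179.9, 0.7, 3.9]
contact_force: [-21.6, 4.0, 14.8]
gripper_width: 0.0007
gripper_force: 10.6
```

Request:
jog_arm --travel '[[-0.01, 0, 0], [-0.02, 0, 0], [-0.035, 0, 0], [-0.055, 0, 0], [-0.08, 0, 0], [-0.11, 0, 0], [-0.14, 0, 0], [-0.16, 0, -0.05], [-0.17, 0, -0.1], [-0.17, 0, -0.15]]' --dr '[[0, 0, 0], [0, 0, 0], [0, 0, 0], [0, 0, 0], [0, 0, 0], [0, 0, 0], [0, 0, 0], [0, 0, 0], [0, 0, 0], [0, 0, 0]]' --claw '[0, 0, 0, 0, 0, 0, 0, 0, 0, 0]'

```text
time_s: 80.1
tcp_pos: [0.4643, -0.0268, 0.099]
eef_rot: [-180.0, -0.0, 4.0]
contact_force: [0.7, -0.2, 0.3]
gripper_width: 0.0005
gripper_force: 0.0
```

Run:
```python
from look import *
for n in("side","top"):
    c=r.capture(n); plate(c)
    for k,v in tiles(c).items(): print(k,[x[0].tolist() for x in v])
w=cloud(c);H=hsv(c); red=((H[...,0]<4)|(H[...,0]>174))&(H[...,1]>170)&(w[...,2]>.12)&(w[...,0]>.5)&(abs(w[...,1]+.18)<.06); p=w[red]; print(len(p),tocoord(np.median(p,0)))
st()
```

```text
plate x 180 -95.2
red [[964.6, -530.0, 56.1, 18.0, 17.4]]
blue [[62.2, -449.9, 86.8, 34.5, 20.7]]
plate x 122 -95.6
red [[641.6, -627.0, 67.8, 16.9, 18.2], [471.2, 384.5, 39.1, 42.2, 89.5]]
blue [[540.1, 319.7, 38.2, 42.4, 89.2]]
148 (np.float64(-49.4), np.float64(-167.2), np.float64(179.2))
80.2 press (np.float64(-170.6), np.float64(0.5), np.float64(100.8)) [-179.9   -0.3    4. ] F [ 1.   0.5 -0.4] w 0.0005 0.0
```

Request:
jog_arm --travel '[[0, 0.05, -0.1], [0, 0.1, -0.2], [0, 0.2, -0.3], [0, 0.3, -0.3], [0, 0.4, -0.3], [0, 0.4, -0.3], [0, 0.4, -0.3], [0, 0.4, -0.3], [0, 0.4, -0.3], [0, 0.4, -0.3]]' --dr '[[0, 0, 0], [0, 0, 0], [0, 0, 0], [0, 0, 0], [0, 0, 0], [0, 0, 0], [0, 0, 0], [0, 0, 0], [0, 0, 0], [0, 0, 0]]' --claw '[0, 0, 0, 0, 0, 0, 0, 0, 0, 0]'

```text
time_s: 81.45
tcp_pos: [0.4794, -0.2255, 0.2482]
eef_rot: [180.0, -0.0, 4.1]
contact_force: [-0.1, -0.4, 0.2]
gripper_width: 0.0005
gripper_force: 0.0
```

Run:
```python
from look import *
c=r.capture("top")
T=tiles(c)
for k,v in T.items(): print(k,[x[0].tolist() for x in v])
plate(r.capture("side"))
if any(abs(x[0][0]-392)<15 and abs(x[0][1]-330)<15 for x in T.get("green",[])): print(r.close_job())
```

```text
red [[958.0, -529.3, 63.4, 19.1, 17.3], [641.8, -627.7, 67.9, 18.1, 17.2], [471.0, 384.1, 40.2, 41.8, 88.6]]
blue [[540.2, 319.8, 37.7, 42.4, 89.3]]
green [[392.1, 330.1, 37.4, 41.7, 88.6]]
plate x 184 -95.2
the job is handed in; nothing more can be done
None
```

I stamped all three tiles together and laid them flat on the kiln shelf, then handed in the job at about 81 s with the empty tray latched and the arm down; I have not seen the judge's verdict.

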